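Lock the power unit's cover with the flat-handled driver

TASK

Pick the screwdriver up from the counter, stand it blade-down in its wooden holder and let go of it, then take it again from the top and with its blade turn the three slotted screws on the power unit's cover clockwise, each fully home to its stop, the slot in line with the black mark. Finally stand the driver back upright in the holder. Keep your fingers off the power unit and leave the other things on the counter where they are.

Things in the scene. Friction and masses are not known exactly. Their poses are not given: they have to be found in the camera images.
- driver: screwdriver, 0.12 kg: flat black handle 80 mm long, 36 wide (y), 26 thick (z), then a shank 10 mm thick and a blade 16 mm wide (along y), 3.2 thick (2 at the tip). Origin: middle of the handle, on the long axis. x points from blade to butt: butt at x = +40 mm, handle's front shoulder at -40, blade tip at -90. Starts lying on a broad side, its blade roughly toward the right
- driver_tip (a point): middle of the driver's blade tip
- holder: drilled wooden block 64 x 64 x 60 mm (foot plate 74 x 74 x 4 mm), fixed to the counter, origin under its centre. One round hole from above, 24 mm across, 52 mm deep: the driver's shank hangs in it and the handle's shoulder sits on the block's top
- holder_mouth (a point): centre of the hole's mouth, at the top of the block, 60 mm above the counter; z up
- power_unit: grey metal power unit with an aluminium cover, 100 (x) x 160 (y) mm, cover 40 mm above the counter, fixed; origin under its centre, z up. Three captive slotted screws in the cover at its own (x, y) = (-33, 60), (-33, -60) and (33, 0) mm
- screw_1_head (a point): screw 1: middle of the top of its steel head, 51 mm above the counter. The head is 26 mm across, 9.5 mm high, with a straight slot right across it, 5.5 mm wide and 6 mm deep
- screw_1 (a joint): turn of screw 1 (rad), 0 to 1.5, growing clockwise seen from above; stays where left. 1.5 = home on its stop, slot along the power unit's own x axis, in line with the black mark beside it. At value v the slot lies along the unit's x axis turned (1.5 - v) counter-clockwise
- screw_2_head (a point): screw 2: middle of the top of its steel head, 51 mm above the counter. The head is 26 mm across, 9.5 mm high, with a straight slot right across it, 5.5 mm wide and 6 mm deep
- screw_2 (a joint): turn of screw 2 (rad), 0 to 1.5, growing clockwise seen from above; stays where left. 1.5 = home on its stop, slot along the power unit's own x axis, in line with the black mark beside it. At value v the slot lies along the unit's x axis turned (1.5 - v) counter-clockwise
- screw_3_head (a point): screw 3: middle of the top of its steel head, 51 mm above the counter. The head is 26 mm across, 9.5 mm high, with a straight slot right across it, 5.5 mm wide and 6 mm deep
- screw_3 (a joint): turn of screw 3 (rad), 0 to 1.5, growing clockwise seen from above; stays where left. 1.5 = home on its stop, slot along the power unit's own x axis, in line with the black mark beside it. At value v the slot lies along the unit's x axis turned (1.5 - v) counter-clockwise
- polish_tin: bystander: round low polish tin, 67 mm across, 24 mm high, loose; origin under its centre
- thread_reel_small: bystander: upright grey thread reel, 43 mm across, 55 mm high, loose; origin under its centre
- polish_tin_wide: bystander: round low polish tin, 77 mm across, 26 mm high, loose; origin under its centre
- thread_reel_tall: bystander: upright white thread reel, 64 mm across, 110 mm high, loose; origin under its centre
- heel_pad: bystander: flat black heel pad, 54 x 56 mm, 9 mm thick, loose; origin under its centre
- buckle: bystander: small flat dark belt buckle, 32 x 38 mm, 6 mm thick, loose; origin under its centre

How it is judged:
By the outcome, as a careful person would: the job done as asked, in the order asked, and still so for the second after the job is handed in, with the robot touching nothing.
It also fails if it takes over 72 s, if anything falls off the work surface, if the arm or the gripper's body presses on something with over 40 N, if the wrist force passes 120 N, or if a joint passes its speed limit or range.

ROBOT

A 7-joint arm with a two-finger parallel gripper is mounted at the origin on a cart in front of the work surface, level with it; the furniture and walls round the work are solid. World frame = base frame: x ahead of the robot, y to its left, z up, the work surface at z = 0. Lengths are in m, angles in rad, forces in N, time in s.
With the tool pointing down it reaches from about 0.425 to 0.925 m from the base axis. Payload 6.8 kg.
Tool frame: the origin (TCP) lies at the very end of the fingers, on their centre line; the grasp point (between the pads) lies 19 mm behind it; z points along the fingers, y is the line along which they close (so a half turn about z gives the same grasp; the last joint's range is limited). The gripper opens to 85 mm and grips with 20 to 120 N. Pads are 22 mm wide; open, the fingers measure 114 mm over their backs; the gripper's body (76 mm by 85 mm) begins 54 mm behind the grasp point. The pads swing forward as they close: fully open they stand 13 mm farther back than shut.
Start: joints at [-1.426, 0.477, 0.022, 1.555, -0.011, 1.109, -0.083], TCP at [0.169, 0.654, 0.203] pointing down, gripper open.
Joint ranges: [-2.96, 2.96], [-0.34, 2.1], [-1.41, 1.46], [0.24, 2.44], [-1.37, 4.51], [0.17, 1.92], [-2.96, 2.96]. Speed limits (rad/s): [2.39, 2.39, 3.14, 3.14, 3.14, 3.14, 3.14].

INTERFACE

Orientations are given as a rotation vector (axis times angle).
In Python, from bench import r gives the robot as it stands. The module is installed in compiled form; this text tells all that it offers.
- The arm moves only by the tool servo_tool, never from a script. Its argument "commands" is a list of rows, each a list of 7 numbers: the turn, a rotation vector about the world's x, y, z in degrees, then the shift along the world's x, y, z in mm, then the closure, from 0 (fully open) to 1 (shut). A call has 1 to 5 rows; each row is the pose to reach, as a shift and turn from the pose commanded when the call began; what a row does not reach only later rows make up. A row lasts 1/12 s, in which the tool goes at most 41.7 mm and 7.16 degrees, less where a joint would pass 70% of its speed; a pose out of reach is approached as far as the arm can. A call with a gripper value outside its range is refused whole. The fingers move at their own pace and stop on an object; "force" is the grip in N (left out, the last holds). Time passes only in rows, so rows that repeat a pose let the fingers close. It gives the time, the measured TCP pose, the force, the opening and the grip force at its end, in the units of the state.
- r.get_obs(): the state, without advancing time (a new reading comes with each control period).
- r.grab_frame(name): name is "side" or "top" or "wrist"; returns (picture, depth): 480x640x3 uint8, blue, green, red; 480x640 float32, m along the optical axis (not along the pixel's ray), 0 where there is no reading.
- r.camera_info(name): a dict with "vertical_fov" (degrees; the focal length in pixels is half the picture's height over the tangent of half this angle, whatever the lens; pixels are square), "cx", "cy" (the principal point, pixels), "cam_to_world" (4x4, takes a point from camera to world coordinates); the wrist camera has in their place "T_tool_cam" (4x4, takes a point from camera to tool coordinates, whose origin is the TCP and whose axes are the flange's). Camera axes: x right, y up, looking along -z (the intrinsics and any distortion apply to the point x, -y, -z); pixel columns grow to the right and rows downward; lengths in m; the calibration is good to about 2 mm. A picture is of the moment at which its call begins: read the wrist's pose just before it. camera_info takes no time and is no camera call.
- r.hand_in(): hands the job in; it is judged then, once.
The state is a dict: "clock": time; "joints": joint angles; "qvel": joint speeds; "tau": joint torques, N m; "tcp_pos": TCP position; "orientation": TCP orientation; "contact_force": force on the tool from outside, world axes, zero at the start; "moment": the same for the moment, N m; "grip_width": finger opening in m; "gripper_force": force on a finger pad.
Only numpy, scipy, OpenCV 4.12 (cv2) and the standard library are available. Lean on these libraries where they do the work, as an engineer would, in place of code of your own. Each camera call takes 0.05 s, during which the arm holds its last target. There are 200 camera calls.

## Working session

There is one attempt and no reset: what is moved stays moved. The work goes in short steps, Python scripts to look and compute and a tool call to move; the robot and the scene stay as the last step left them, time stands still between calls to the robot, and variables do not carry over. Pictures are saved under pics/ and viewed, at most 10 in all, crops included, and the job is handed in when it is done.

Besides the shell and the picture viewer there is one more tool, called after "Emit:" as name([rows], argument=value, ...), one row to a line, values as JSON. servo_tool: Moves the arm, as the interface text tells. Its arguments: {"type":"object","properties":{"commands":{"type":"array"},"force":{"type":"number"}},"required":["commands"]}

```bash
mkdir -p pics; cat > h.py <<'E'
import numpy as np, cv2
from bench import r
from scipy.spatial.transform import Rotation as R
def info(n):
    i=r.camera_info(n); i['f']=240/np.tan(np.radians(i['vertical_fov'])/2); return i
def pose(n,i):
    if 'cam_to_world' in i: return np.array(i['cam_to_world'])
    o=r.get_obs(); T=np.eye(4); T[:3,:3]=R.from_rotvec(o['orientation']).as_matrix(); T[:3,3]=o['tcp_pos']
    return T@np.array(i['T_tool_cam'])
def snap(n,name):
    i=info(n); T=pose(n,i); p,d=r.grab_frame(n)
    cv2.imwrite(f'pics/{name}.png',p); np.savez(f'pics/{name}.npz',p=p,d=d,T=T,f=i['f'],cx=i['cx'],cy=i['cy'],dist=np.array(i.get('distortion',i.get('dist',[0]*5)),dtype=float).ravel())
    return p,d
def load(name): return np.load(f'pics/{name}.npz')
def cloud(s):
    d=s['d']; v,u=np.mgrid[0:480,0:640]
    c=np.stack([(u-s['cx'])/s['f']*d,-(v-s['cy'])/s['f']*d,-d],-1)
    return c@s['T'][:3,:3].T+s['T'][:3,3]
def onplane(s,u,v,z):
    ray=s['T'][:3,:3]@np.array([(u-s['cx'])/s['f'],-(v-s['cy'])/s['f'],-1]); o=s['T'][:3,3]
    return o+ray*(z-o[2])/ray[2]
def proj(s,P):
    c=np.linalg.inv(s['T'])@np.append(P,1); return s['cx']-c[0]/c[2]*s['f'], s['cy']+c[1]/c[2]*s['f']
E
python3 - <<'E'
from h import *
for n in ('top','side','wrist'):
    print(n,{k:(np.round(v,4).tolist() if not isinstance(v,str) else v) for k,v in r.camera_info(n).items()})
snap('top','top0'); snap('side','side0')
print(r.get_obs())
E
```

```text
top {'vertical_fov': 50.8331, 'cx': 322.1039, 'cy': 233.4413, 'cam_to_world': [[-0.0291, 0.9961, -0.0838, 0.4308], [-0.9996, -0.0285, 0.0084, 0.1777], [0.0059, 0.084, 0.9964, 1.3481], [0.0, 0.0, 0.0, 1.0]]}
side {'vertical_fov': 52.6624, 'cx': 318.2104, 'cy': 238.2623, 'cam_to_world': [[-0.641, -0.4449, 0.6254, 1.2128], [0.7675, -0.365, 0.527, 0.721], [-0.0062, 0.8178, 0.5754, 0.6905], [0.0, 0.0, 0.0, 1.0]]}
wrist {'vertical_fov': 59.4762, 'cx': 314.2322, 'cy': 237.2932, 'T_tool_cam': [[-0.0006, 0.9457, 0.3251, 0.0843], [1.0, 0.0002, 0.0013, 0.0006], [0.0012, 0.3251, -0.9457, -0.1715], [0.0, 0.0, 0.0, 1.0]]}
{'clock': 0.1, 'joints': array([-1.42610257,  0.47771524,  0.02235896,  1.55630827, -0.01151511,
        1.10926346, -0.08307623]), 'qvel': array([-1.21980652e-03, -1.95026860e-03,  1.43252320e-03, -2.08954079e-03,
        8.14153590e-04,  3.56398881e-05,  1.56921573e-03]), 'tau': array([ 3.86523083e-03, -5.97758353e+01,  1.61321584e+00, -2.81954241e+01,
        1.27581359e-02,  5.03261734e-03,  1.19579909e-05]), 'tcp_pos': array([0.16870442, 0.65301663, 0.20234345]), 'orientation': array([-3.95983540e-01, -3.11644397e+00,  2.45571381e-03]), 'contact_force': array([-0.84202956,  0.83108037,  0.55521492]), 'moment': array([ 0.02150815, -0.04593005,  0.04665376]), 'gripper_force': 0.0, 'grip_width': 0.08497091428806378}
```

View pics/top0.png

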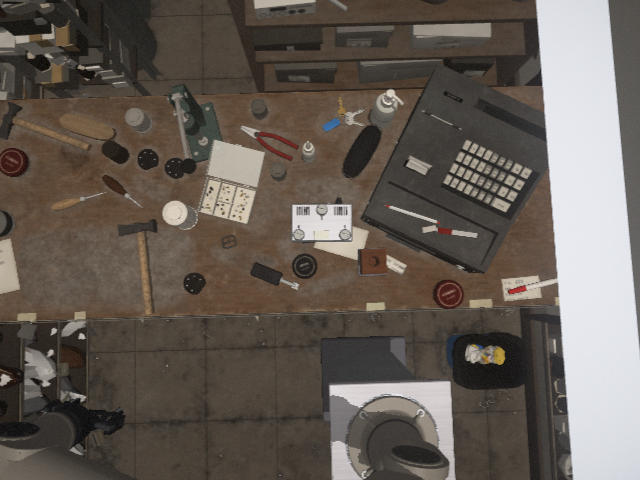

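View pics/side0.png

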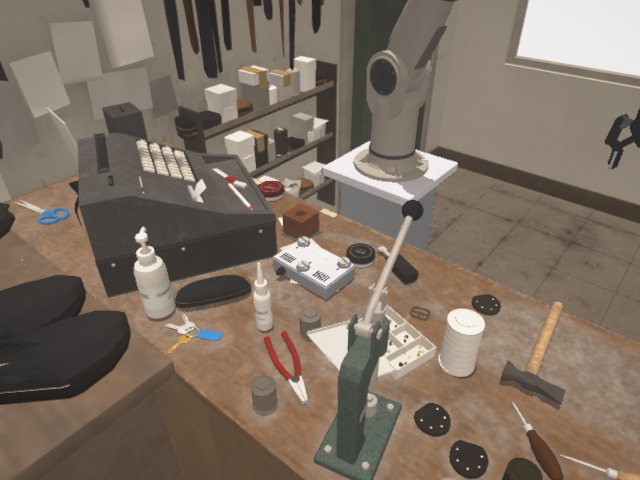

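```bash
python3 - <<'E'
from h import *
for n,pts in (('top0',dict(drv=(268,274),blade=(292,286),unit=(330,222),holder=(372,258),s_top=(322,210),sL=(299,234),sR=(345,234),tin=(304,266),reel=(180,214),pad=(194,283),desk=(240,290))),('side0',dict(drv=(402,265),holder=(298,215),unit=(322,268)))):
    s=load(n); C=cloud(s)
    for k,(u,v) in pts.items(): print(n,k,C[v,u].round(4),s['d'][v,u])
s=load('top0');C=cloud(s)
crop=s['p'][190:310,230:410]; cv2.imwrite('pics/c0.png',cv2.resize(crop,None,fx=4.4,fy=4.4,interpolation=cv2.INTER_CUBIC))
E
```

```text
top0 drv [0.4399 0.3103 0.0305] 1.3125992
top0 blade [0.4068 0.2495 0.016 ] 1.3248224
top0 unit [0.5703 0.1452 0.0387] 1.3167738
top0 holder [0.4743 0.036  0.0084] 1.3397806
top0 s_top [0.6009 0.1653 0.0501] 1.3078008
top0 sL [0.5405 0.2265 0.0473] 1.305007
top0 sR [0.5371 0.1076 0.0461] 1.3069057
top0 tin [0.4582 0.2166 0.019 ] 1.3264043
top0 reel [0.5937 0.5173 0.1048] 1.2497425
top0 pad [0.4221 0.5084 0.0059] 1.3339343
top0 desk [ 0.4     0.3884 -0.0005] 1.3395293
side0 drv [0.4472 0.3184 0.0219] 1.0757153
side0 holder [0.464  0.0248 0.0433] 1.2075995
side0 unit [0.5814 0.1991 0.0357] 1.0467093
```

View pics/c0.png

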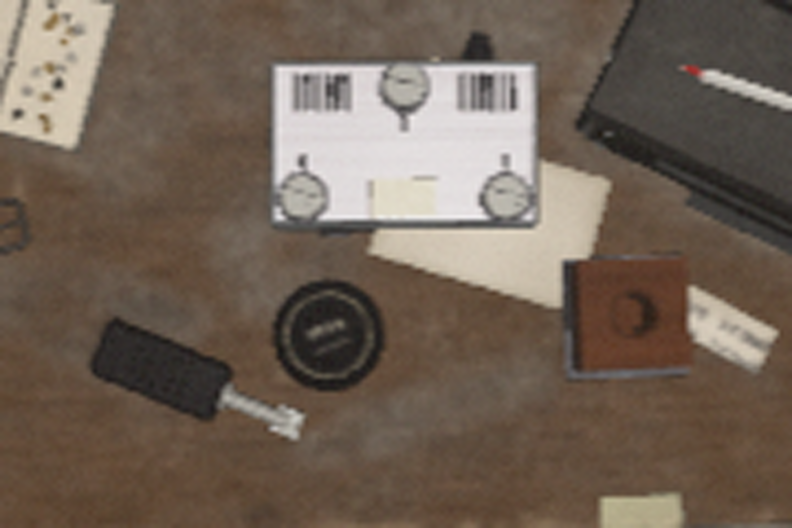

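Emit:
servo_tool([
  [0,0,5,18,-34,8,0],
  [0,0,10,36,-68,16,0],
  [0,0,15,54,-102,24,0],
  [0,0,20,72,-136,32,0],
  [0,0,25,90,-170,40,0],
])

```text
clock: 0.52
tcp_pos: [0.2593, 0.4815, 0.243]
orientation: [0.295, -3.127, 0.001]
contact_force: [1.7, 0.1, 0.3]
grip_width: 0.0857
gripper_force: 0.0
```

Emit:
servo_tool([
  [0,0,5,18,-34,8,0],
  [0,0,10,36,-68,16,0],
  [0,0,15,54,-102,24,0],
  [0,0,20,72,-136,32,0],
  [0,0,25,90,-170,40,0],
])

```text
clock: 0.93
tcp_pos: [0.3492, 0.3115, 0.2834]
orientation: [0.965, -2.989, 0.0]
contact_force: [0.8, 0.4, 0.2]
grip_width: 0.0855
gripper_force: 0.0
```

Emit:
servo_tool([
  [0,0,6,26,-40,8,0],
  [0,0,12,52,-80,16,0],
  [0,0,18,78,-120,24,0],
  [0,0,25,104,-160,32,0],
  [0,0,32,130,-195,38,0],
])

```text
clock: 1.35
tcp_pos: [0.4507, 0.1583, 0.3138]
orientation: [1.694, -2.646, -0.0]
contact_force: [-0.0, 0.8, -0.5]
grip_width: 0.0855
gripper_force: 0.0
```

Emit:
servo_tool([
  [0,0,0,0,0,0,0],
  [0,0,0,0,0,0,0],
  [0,0,0,0,0,0,0],
])

```text
clock: 1.6
tcp_pos: [0.4497, 0.1609, 0.3131]
orientation: [1.686, -2.65, -0.001]
contact_force: [-0.1, 0.0, -0.6]
grip_width: 0.0853
gripper_force: 0.0
```

```bash
python3 - <<'E'
from h import *
snap('wrist','w1'); o=r.get_obs(); print(o['clock'],o['joints'].round(3),o['tcp_pos'].round(4),o['orientation'].round(4),o['qvel'].round(3).max())
E
```

```text
1.65 [-0.697  0.044  0.232  1.875 -0.011  1.225  2.244] [0.4494 0.1614 0.313 ] [ 1.6878e+00 -2.6486e+00 -9.0000e-04] 0.006
```

View pics/w1.png

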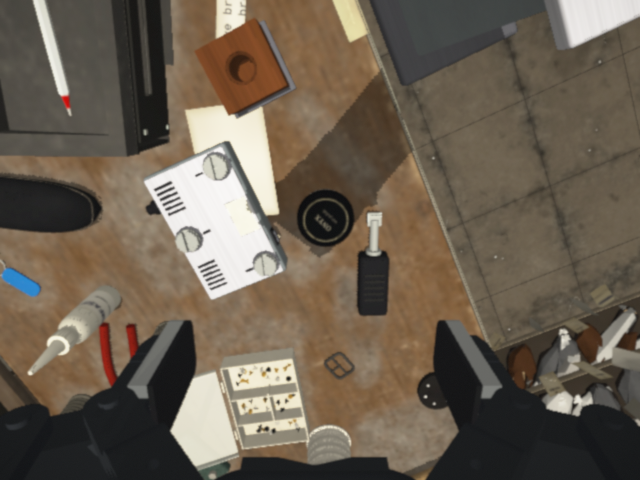

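```bash
cat > m.py <<'E'
from h import *
def yaw(v): return np.degrees(np.arctan2(v[1],v[0]))
def rect(mask_pts):
    (c,wh,a)=cv2.minAreaRect(mask_pts[:,:2].astype(np.float32)*1000); 
    return np.round(c,1),np.round(wh,1),round(a,1)
def region(s,C,c,rad,z0,z1):
    m=(np.hypot(C[...,0]-c[0],C[...,1]-c[1])<rad)&(C[...,2]>z0)&(C[...,2]<z1)&(s['d']>0)
    n,l,st,ce=cv2.connectedComponentsWithStats(m.astype(np.uint8)); k=1+np.argmax(st[1:,4]); return l==k
E
python3 - <<'E'
from m import *
for n in('w1','top0'):
    s=load(n);C=cloud(s); print(n)
    t=C[(np.hypot(C[...,0]-.42,C[...,1]-.15)<.03)&(abs(C[...,2])<.02)]; print('table z',np.median(t[:,2]).round(4))
    for k,c,rad,z0,z1 in(('handle',(.44,.31),.08,.018,.04),('unit',(.567,.166),.12,.032,.046),('holder',(.475,.03),.06,.05,.07),('tin',(.458,.217),.05,.015,.04)):
        m=region(s,C,c,rad,z0,z1);P=C[m];print(k,m.sum(),rect(P),'z',np.median(P[:,2]).round(4))
# RGB picks on w1
s=load('w1'); g=s['p'].astype(int)
for k,(u,v,z) in dict(tip=(374,213,.013),butt=(372,314,.013),s1=(265,264,.051),s2=(216,166,.051),s3=(189,240,.051),hole=(243,67,.06)).items(): print(k,onplane(s,u,v,z).round(4))
s=load('top0')
for k,(u,v,z) in dict(s1=(230+302/4.4,190+196/4.4,.051),s2=(230+507/4.4,190+195/4.4,.051),s3=(230+405/4.4,190+87/4.4,.051),hole=(230+633/4.4,190+312/4.4,.06)).items(): print('top',k,onplane(s,u,v,z).round(4))
E
```

```text
w1
table z 0.0008
handle 1967 (array([433.7, 296.3]), array([119.8,  36.1]), 65.9) z 0.0262
unit 10997 (array([571.2, 166.6]), array([160.1,  98.9]), 88.3) z 0.0408
holder 4595 (array([466.3,  35.8]), array([64.2, 64.4]), 0.9) z 0.0609
tin 2549 (array([459.9, 214.6]), array([64.8, 65.5]), 63.4) z 0.0242
top0
table z -0.0008
handle 419 (array([439.3, 312. ]), array([87.3, 36. ]), 66.1) z 0.0247
unit 2065 (array([570.2, 166. ]), array([157.5,  97.9]), 88.4) z 0.039
holder 570 (array([465.2,  36. ]), array([63.8, 64.6]), 0.8) z 0.0588
tin 496 (array([458.2, 215.3]), array([65.8, 62.9]), 88.6) z 0.0225
tip [0.4066 0.2342 0.013 ]
butt [0.4596 0.3556 0.013 ]
s1 [0.5398 0.2251 0.051 ]
s2 [0.5354 0.1066 0.051 ]
s3 [0.602  0.1646 0.051 ]
hole [0.4642 0.0359 0.06  ]
top s1 [0.5388 0.2273 0.051 ]
top s2 [0.5359 0.1073 0.051 ]
top s3 [0.6013 0.1652 0.051 ]
top hole [0.4651 0.037  0.06  ]
```

Emit:
servo_tool([
  [-6,2.7,0,3,35,-20,0],
  [-12,5.4,0,6,70,-40,0],
  [-18,8.1,0,9,105,-60,0],
  [-24,10.8,0,12,140,-85,0],
  [-30,13.4,0,15,175,-110,0],
])

```text
clock: 2.07
tcp_pos: [0.4639, 0.337, 0.2045]
orientation: [1.415, -2.216, 0.431]
contact_force: [1.7, 0.9, 1.6]
grip_width: 0.0856
gripper_force: 0.0
```

Emit:
servo_tool([
  [-3.3,1.5,0,2,20,-25,0],
  [-6.6,2.9,0,4,39,-55,0],
  [-6.6,2.9,0,4,39,-85,0],
  [-6.6,2.9,0,4,39,-115,0],
  [-6.6,2.9,0,4,39,-115,0],
])

```text
clock: 2.48
tcp_pos: [0.4644, 0.3714, 0.0828]
orientation: [1.348, -2.106, 0.508]
contact_force: [-1.4, -0.6, -1.4]
grip_width: 0.0857
gripper_force: 0.0
```

```bash
python3 - <<'E'
from m import *
def st():
    o=r.get_obs(); M=R.from_rotvec(o['orientation']).as_matrix(); print(o['clock'],o['joints'].round(3),o['tcp_pos'].round(4),'\n',M.round(3)); return o,M
o,M=st(); snap('wrist','w2'); s=load('w2'); C=cloud(s)
m=region(s,C,(.44,.315),.09,.018,.035);P=C[m]; print(m.sum(),rect(P),np.median(P[:,2]))
b=np.array([np.cos(np.radians(66)),np.sin(np.radians(66)),0]); zt=M[:,2]
X=M[:,0];X=X*[1,1,0];print('-x az',yaw(-X))
print('min/max along b',np.percentile(P@b,[0.5,99.5]),'lat',np.percentile(P@[-b[1],b[0],0],[.5,99.5]))
E
```

```text
2.4833 [-0.963  0.896  0.141  1.311  0.093  1.621  1.846] [0.4644 0.3714 0.0828] 
 [[-0.32  -0.909 -0.267]
 [-0.688  0.417 -0.595]
 [ 0.652 -0.007 -0.758]]
6965 (array([434. , 297.2]), array([122.1,  36.1]), 66.0) 0.026589753417797957
-x az 65.06117067156737
min/max along b [0.39101296 0.50876831] lat [-0.29330172 -0.25779816]
```

Emit:
servo_tool([
  [0,0,1,-5,-12,-16,0],
  [0,0,1,-10,-25,-34,0],
  [0,0,1,-15,-38,-52,0],
  [0,0,1,-19,-48,-66,0],
  [0,0,1,-21,-53,-73,0],
])

```text
clock: 2.95
tcp_pos: [0.4477, 0.3184, 0.0184]
orientation: [1.368, -2.11, 0.512]
contact_force: [0.6, -0.9, 0.5]
grip_width: 0.0852
gripper_force: 0.0
```

Emit:
servo_tool([
  [0,0,0,0,0,0,0],
  [0,0,0,0,0,0,0.3],
  [0,0,0,0,0,0,0.5],
  [0,0,0,0,0,0,1],
  [0,0,0,0,0,0,1],
], force=60)

```text
clock: 3.37
tcp_pos: [0.4486, 0.3201, 0.0179]
orientation: [1.37, -2.11, 0.512]
contact_force: [0.1, 0.2, 0.6]
grip_width: 0.0387
gripper_force: 0.0
```

Emit:
servo_tool([
  [0,0,0,0,0,0,1],
  [0,0,0,0,0,0,1],
  [0,0,0,0,0,0,1],
  [0,0,0,0,0,0,1],
])

```text
clock: 3.7
tcp_pos: [0.4481, 0.319, 0.0171]
orientation: [1.369, -2.109, 0.513]
contact_force: [-0.9, 0.7, -0.2]
grip_width: -0.0006
gripper_force: 0.0
```

Emit:
servo_tool([
  [0,0,0,5,12,15,0.5],
  [0,0,0,5,12,15,0],
  [0,0,0,5,12,15,0],
  [0,0,0,5,12,15,0],
  [0,0,0,5,12,15,0],
])

```text
clock: 4.12
tcp_pos: [0.4527, 0.3302, 0.0317]
orientation: [1.368, -2.108, 0.513]
contact_force: [0.2, 0.2, -0.5]
grip_width: 0.0606
gripper_force: 0.0
```

```bash
python3 - <<'E'
from m import *
def st():
    o=r.get_obs(); M=R.from_rotvec(o['orientation']).as_matrix(); print(o['clock'],o['tcp_pos'].round(4),o['grip_width'],'\n',M.round(3)); return o,M
o,M=st(); snap('wrist','w3'); s=load('w3'); C=cloud(s)
m=region(s,C,(.44,.30),.1,.018,.032);P=C[m]; print(m.sum(),rect(P),np.median(P[:,2]))
snap('side','side3'); cv2.imwrite('pics/c3.png',np.hstack([cv2.resize(load('w3')['p'],(400,300)),cv2.resize(load('side3')['p'][180:330,300:500],(400,300))]))
E
```

```text
4.1167 [0.4527 0.3302 0.0317] 0.06062523326866278 
 [[-0.315 -0.915 -0.252]
 [-0.697  0.404 -0.593]
 [ 0.644 -0.011 -0.765]]
12284 (array([433.9, 297. ]), array([122.1,  36.1]), 66.0) 0.026580492358364377
```

View pics/c3.png

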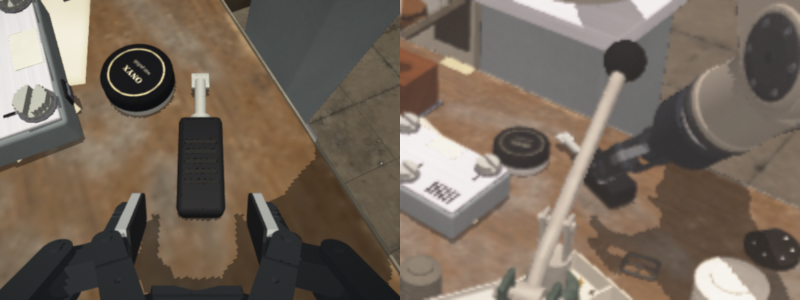

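```bash
python3 - <<'E'
from m import *
i=info('wrist'); Tc=np.array(i['T_tool_cam'])
for n in('w1','w2','w3'):
    s=load(n); C=cloud(s); Tt=s['T']@np.linalg.inv(Tc); Q=(C-Tt[:3,3])@Tt[:3,:3]
    m=(s['d']>0)&(Q[...,2]<.01)&(C[...,2]>.04 if n!='w3' else C[...,2]>.029)&(abs(Q[...,1])<.06)&(abs(Q[...,0])<.03)
    P=Q[m]
    print(n,m.sum())
    for a,b in((-60,-45),(-45,-38),(-38,-30),(-30,-20),(20,30),(30,38),(38,45),(45,60)):
        p=P[(P[:,1]*1e3>a)&(P[:,1]*1e3<b)]
        if len(p)>5: print(a,b,len(p),'zmax %.4f'%np.percentile(p[:,2],99.5),'x',np.percentile(p[:,0],[2,98]).round(3))
E
```

```text
w1 32516
-60 -45 6195 zmax -0.0476 x [-0.003  0.014]
-45 -38 5170 zmax -0.0428 x [-0.009  0.017]
-38 -30 2070 zmax -0.0930 x [0.012 0.018]
-30 -20 1440 zmax -0.1020 x [0.016 0.018]
20 30 1154 zmax -0.1034 x [0.016 0.018]
30 38 2066 zmax -0.0950 x [0.016 0.018]
38 45 4683 zmax -0.0428 x [-0.01   0.017]
45 60 6327 zmax -0.0467 x [-0.003  0.014]
w2 32489
-60 -45 6154 zmax -0.0474 x [-0.003  0.014]
-45 -38 5178 zmax -0.0428 x [-0.009  0.017]
-38 -30 2068 zmax -0.0930 x [0.012 0.018]
-30 -20 1442 zmax -0.1021 x [0.016 0.018]
20 30 1151 zmax -0.1033 x [0.016 0.018]
30 38 2080 zmax -0.0952 x [0.016 0.018]
38 45 4677 zmax -0.0427 x [-0.01   0.017]
45 60 6316 zmax -0.0467 x [-0.003  0.014]
w3 43118
-60 -45 8441 zmax -0.0770 x [-0.008  0.014]
-45 -38 2378 zmax -0.0417 x [-0.006  0.013]
-38 -30 3514 zmax -0.0385 x [0.001 0.018]
-30 -20 5130 zmax -0.0354 x [-0.009  0.018]
20 30 3196 zmax -0.0857 x [0.012 0.018]
30 38 5482 zmax -0.0355 x [-0.009  0.018]
38 45 2224 zmax -0.0415 x [-0.006  0.014]
45 60 8234 zmax -0.0769 x [-0.008  0.014]
```

Emit:
servo_tool([
  [0,0,0,5,12,15,0],
  [0,0,0,5,12,15,0],
])

```text
clock: 4.38
tcp_pos: [0.4591, 0.3449, 0.0484]
orientation: [1.371, -2.111, 0.512]
contact_force: [0.3, 0.3, 0.3]
grip_width: 0.0853
gripper_force: 0.0
```

Emit:
servo_tool([
  [0,0,0,-4,-8,-11,0],
  [0,0,0,-8,-16,-22,0],
  [0,0,0,-13,-25,-34,0],
  [0,0,0,-18,-34,-46,0],
  [0,0,0,-22,-42,-56,0],
])

```text
clock: 4.8
tcp_pos: [0.4353, 0.2999, -0.01]
orientation: [1.368, -2.108, 0.513]
contact_force: [-0.5, -0.0, -0.1]
grip_width: 0.0852
gripper_force: 0.0
```

Emit:
servo_tool([
  [0,0,0,-1,-1,-2,0],
  [0,0,0,-2,-4,-5,0],
  [0,0,0,-2,-4,-6,0],
  [0,0,0,-2,-4,-6,0],
])

```text
clock: 5.13
tcp_pos: [0.4344, 0.2974, -0.0147]
orientation: [1.369, -2.11, 0.512]
contact_force: [0.4, 0.6, 1.2]
grip_width: 0.0857
gripper_force: 0.0
```

Emit:
servo_tool([
  [0,0,0,0,0,0,0.4],
  [0,0,0,0,0,0,0.55],
  [0,0,0,0,0,0,1],
  [0,0,0,0,0,0,1],
  [0,0,0,0,0,0,1],
], force=80)

```text
clock: 5.55
tcp_pos: [0.4346, 0.2977, -0.0144]
orientation: [1.369, -2.11, 0.512]
contact_force: [0.6, 0.9, -0.3]
grip_width: 0.0348
gripper_force: 79.5
```

Emit:
servo_tool([
  [0,0,0,0,0,0,1],
  [0,0,0,0,0,0,1],
  [0,0,0,0,0,0,1],
  [0,0,0,0,0,0,1],
])

```text
clock: 5.88
tcp_pos: [0.4346, 0.2977, -0.0144]
orientation: [1.369, -2.11, 0.512]
contact_force: [0.7, 3.8, 4.7]
grip_width: 0.0346
gripper_force: 80.1
```

Emit:
servo_tool([
  [0,0,0,0,0,15,1],
  [0,0,0,0,0,35,1],
  [0,0,0,0,0,60,1],
  [0,0,0,0,0,85,1],
  [0,0,0,0,0,110,1],
])

```text
clock: 6.3
tcp_pos: [0.4336, 0.2962, 0.0966]
orientation: [1.367, -2.108, 0.513]
contact_force: [0.4, 0.0, -0.9]
grip_width: 0.0346
gripper_force: 79.6
```

Emit:
servo_tool([
  [0,0,0,0,0,25,1],
  [0,0,0,0,0,50,1],
  [0,0,0,0,0,75,1],
  [0,0,0,0,0,100,1],
  [0,0,0,0,0,110,1],
])

```text
clock: 6.72
tcp_pos: [0.4348, 0.2971, 0.2086]
orientation: [1.369, -2.113, 0.512]
contact_force: [0.5, -0.4, -0.3]
grip_width: 0.0352
gripper_force: 79.6
```

Emit:
servo_tool([
  [-1.8,-4.2,-5.4,1,-11,0,1],
  [-3.5,-8.3,-10.7,2,-22,0,1],
  [-5.3,-12.5,-16.1,2,-33,0,1],
  [-7.1,-16.6,-21.4,3,-44,0,1],
  [-8.8,-20.8,-26.8,4,-55,0,1],
])

```text
clock: 7.13
tcp_pos: [0.4374, 0.241, 0.2046]
orientation: [0.688, -2.516, 0.747]
contact_force: [-0.2, -0.4, -1.2]
grip_width: 0.0346
gripper_force: 79.6
```

```bash
cat >> m.py <<'E'
def st():
    o=r.get_obs(); M=R.from_rotvec(o['orientation']).as_matrix(); print(round(o['clock'],2),o['joints'].round(3),o['tcp_pos'].round(4),round(o['grip_width'],4),'\nM',M.round(3).tolist()); return o,M
E
python3 -c "
from m import *
st()"
```

```text
7.13 [-1.022  0.603  0.331  1.595  0.119  1.602  1.384] [0.4374 0.241  0.2046] 0.0346 
M [[-0.787, -0.564, -0.252], [-0.335, 0.732, -0.593], [0.519, -0.382, -0.765]]
```

Emit:
servo_tool([
  [-1.8,-4.2,-5.4,1,-11,0,1],
  [-3.5,-8.3,-10.7,2,-22,0,1],
  [-5.3,-12.5,-16.1,2,-33,0,1],
  [-7.1,-16.6,-21.4,3,-44,0,1],
  [-8.8,-20.8,-26.8,4,-55,0,1],
])

```text
clock: 7.55
tcp_pos: [0.4414, 0.186, 0.2047]
orientation: [-0.106, -2.74, 0.936]
contact_force: [0.1, 0.0, -1.7]
grip_width: 0.0346
gripper_force: 79.6
```

Emit:
servo_tool([
  [-1.8,-4.2,-5.4,1,-11,0,1],
  [-3.5,-8.3,-10.7,2,-22,0,1],
  [-5.3,-12.5,-16.1,2,-33,0,1],
  [-7.1,-16.6,-21.4,3,-44,0,1],
  [-8.8,-20.8,-26.8,4,-55,0,1],
])

```text
clock: 7.97
tcp_pos: [0.4453, 0.1312, 0.2047]
orientation: [-0.985, -2.744, 1.063]
contact_force: [0.3, -0.2, -0.6]
grip_width: 0.0346
gripper_force: 79.6
```

Emit:
servo_tool([
  [-1.8,-4.2,-5.4,1,-11,0,1],
  [-3.5,-8.3,-10.7,2,-22,0,1],
  [-5.3,-12.5,-16.1,2,-33,0,1],
  [-7.1,-16.6,-21.4,3,-44,0,1],
  [-8.8,-20.8,-26.8,4,-55,0,1],
])

```text
clock: 8.38
tcp_pos: [0.4493, 0.0763, 0.2047]
orientation: [1.696, 2.229, -0.992]
contact_force: [-0.6, -0.3, -0.9]
grip_width: 0.0348
gripper_force: 79.6
```

Emit:
servo_tool([
  [-1.8,-4.2,-5.4,1,-11,0,1],
  [-3.5,-8.3,-10.7,2,-22,0,1],
  [-5.3,-12.5,-16.1,2,-33,0,1],
  [-7.1,-16.6,-21.4,3,-44,0,1],
  [-8.8,-20.8,-26.8,4,-55,0,1],
])

```text
clock: 8.8
tcp_pos: [0.4532, 0.0215, 0.2047]
orientation: [2.167, 1.529, -0.824]
contact_force: [0.7, -0.3, -1.2]
grip_width: 0.0349
gripper_force: 79.6
```

```bash
python3 - <<'E'
from m import *
o,M=st()
M0=R.from_rotvec([1.369,-2.11,.512]).as_matrix(); p0=np.array([.4346,.2977,-.0144])
b=np.array([np.cos(np.radians(66)),np.sin(np.radians(66)),0])
lat=np.array([-b[1],b[0],0])
c=.469*b-.2755*lat+[0,0,.013]   # handle centre
bt=M0.T@b; ct=M0.T@(c-p0); print('in tool: b',bt.round(3),'centre',ct.round(4))
bw=M@bt; cw=o['tcp_pos']+M@ct; print('now b',bw.round(3),'shoulder',(cw-.04*bw).round(4),'tip',(cw-.09*bw).round(4))
up=np.array([0,0,1.]); ax=np.cross(bw,up); a=np.arcsin(np.linalg.norm(ax)); rv=ax/np.linalg.norm(ax)*a
M2=R.from_rotvec(rv).as_matrix()@M; print('turn deg',np.degrees(rv).round(2))
tgt=np.array([.4647,.0363,.06]); 
p=tgt-M2@(ct-.04*bt); print('TCP seated',p.round(4),'shift mm',((p-o['tcp_pos'])*1e3).round(1))
np.savez('grip.npz',bt=bt,ct=ct)
E
```

```text
8.8 [-1.254  0.692  1.089  1.888 -0.019  1.305 -0.481] [0.4532 0.0215 0.2047] 0.0349 
M [[0.243, 0.937, -0.252], [0.725, -0.348, -0.594], [-0.644, -0.038, -0.764]]
in tool: b [-0.766 -0.003 -0.643] centre [ 0.0021  0.0001 -0.034 ]
now b [-0.028 -0.173  0.985] shoulder [0.4634 0.0501 0.19  ] tip [0.4648 0.0587 0.1407]
turn deg [-9.94  1.59  0.  ]
TCP seated [0.455  0.0107 0.0797] shift mm [   1.7  -10.8 -125. ]
```

Emit:
servo_tool([
  [-5,0.8,0,1,-5,-10,1],
  [-9.9,1.6,0,2,-11,-20,1],
  [-9.9,1.6,0,2,-11,-38,1],
  [-9.9,1.6,0,2,-11,-48,1],
  [-9.9,1.6,0,2,-11,-48,1],
])

```text
clock: 9.22
tcp_pos: [0.4546, 0.0107, 0.1555]
orientation: [2.034, 1.422, -0.959]
contact_force: [-0.9, 0.7, -0.6]
grip_width: 0.0346
gripper_force: 79.7
```

```bash
python3 - <<'E'
from m import *
o,M=st(); g=np.load('grip.npz'); bw=M@g['bt']; cw=o['tcp_pos']+M@g['ct']; tip=cw-.09*bw; print('b',bw.round(3),'tip',tip.round(4))
snap('wrist','w4'); snap('side','side4'); snap('top','top4')
for n in('side4','w4','top4'):
    s=load(n); print(n,'tip px',np.round(proj(s,tip),1),'mouth',np.round(proj(s,[.4647,.0363,.06]),1),'butt',np.round(proj(s,cw+.04*bw),1))
A=load('w4')['p']; u,v=map(int,proj(load('side4'),tip)); B=load('side4')['p'][v-60:v+60,u-80:u+80]
cv2.imwrite('pics/c4.png',np.hstack([cv2.resize(A,(400,300)),cv2.resize(B,(400,300),interpolation=cv2.INTER_CUBIC)]))
E
```

```text
9.22 [-1.232  0.876  1.03   1.887 -0.011  1.269 -0.54 ] [0.4546 0.0107 0.1555] 0.0346 
M [[0.216, 0.938, -0.273], [0.604, -0.348, -0.717], [-0.767, -0.01, -0.641]]
b [ 0.007 -0.001  1.   ] tip [0.4638 0.0364 0.0857]
side4 tip px [301.1 201.8] mouth [301.1 211. ] butt [299.3 152.7]
w4 tip px [316.6 121.7] mouth [318.9  75.8] butt [316.3 442.4]
top4 tip px [375.2 261.1] mouth [374.1 261.1] butt [381.7 259. ]
```

View pics/c4.png

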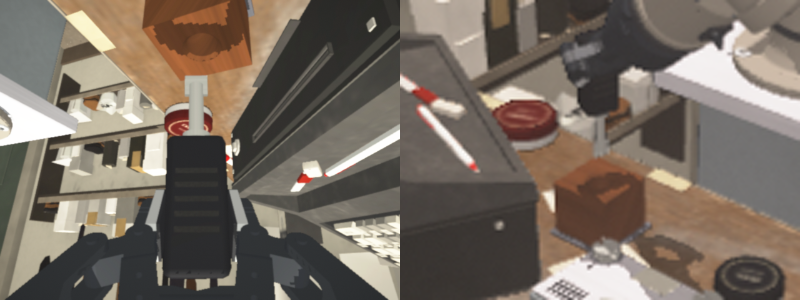

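Emit:
servo_tool([
  [0,0,0,1,0,-8,1],
  [0,0,0,1,0,-16,1],
  [0,0,0,1,0,-24,1],
  [0,0,0,1,0,-32,1],
  [0,0,0,1,0,-40,1],
])

```text
clock: 9.78
tcp_pos: [0.457, 0.0111, 0.1163]
orientation: [2.035, 1.422, -0.955]
contact_force: [0.2, 0.6, -1.6]
grip_width: 0.0347
gripper_force: 79.7
```

Emit:
servo_tool([
  [0,0,0,0,0,-8,1],
  [0,0,0,0,0,-16,1],
  [0,0,0,0,0,-24,1],
  [0,0,0,0,0,-30,1],
  [0,0,0,0,0,-33,1],
])

```text
clock: 10.2
tcp_pos: [0.4568, 0.011, 0.0832]
orientation: [2.034, 1.422, -0.955]
contact_force: [0.3, -0.2, -0.6]
grip_width: 0.0346
gripper_force: 79.7
```

Emit:
servo_tool([
  [0,0,0,0,0,0,1],
  [0,0,0,0,0,-1,1],
  [0,0,0,0,0,-1,1],
])

```text
clock: 10.45
tcp_pos: [0.4573, 0.011, 0.0833]
orientation: [2.035, 1.422, -0.954]
contact_force: [-0.2, 0.1, -1.3]
grip_width: 0.0346
gripper_force: 79.7
```

Emit:
servo_tool([
  [0,0,0,0,0,-1,1],
  [0,0,0,0,0,-2,1],
  [0,0,0,0,0,-3,1],
])

```text
clock: 10.7
tcp_pos: [0.4572, 0.011, 0.0805]
orientation: [2.035, 1.421, -0.954]
contact_force: [-1.3, 4.1, 9.1]
grip_width: 0.0344
gripper_force: 80.8
```

Emit:
servo_tool([
  [0,0,0,0,0,-1,1],
  [0,0,0,0,0,-1,1],
  [0,0,0,0,0,-1,1],
])

```text
clock: 10.95
tcp_pos: [0.4572, 0.011, 0.0806]
orientation: [2.035, 1.421, -0.955]
contact_force: [-1.1, 4.3, 9.0]
grip_width: 0.035
gripper_force: 81.0
```

Emit:
servo_tool([
  [0,0,0,0,0,0,0.4],
  [0,0,0,0,0,0,0],
  [0,0,0,0,0,0,0],
  [0,0,0,0,0,0,0],
  [0,0,0,0,0,0,0],
])

```text
clock: 11.37
tcp_pos: [0.457, 0.0109, 0.0791]
orientation: [2.035, 1.422, -0.955]
contact_force: [0.8, 0.6, 0.1]
grip_width: 0.0853
gripper_force: 0.0
```

Emit:
servo_tool([
  [0,0,0,3,8,7,0],
  [0,0,0,8,22,20,0],
  [0,0,0,14,36,33,0],
  [0,0,0,20,55,50,0],
  [0,0,0,27,72,66,0],
])

```text
clock: 11.78
tcp_pos: [0.4843, 0.0845, 0.1464]
orientation: [2.035, 1.422, -0.954]
contact_force: [0.5, -0.1, 0.2]
grip_width: 0.0857
gripper_force: 0.0
```

```bash
python3 - <<'E'
from m import *
o,M=st(); s=None; snap('wrist','w5'); s=load('w5'); C=cloud(s)
snap('top','top5')
for n in('w5','top5'):
    s=load(n);C=cloud(s); m=region(s,C,(.465,.036),.06,.125,.15); P=C[m]; print(n,m.sum(),rect(P),np.median(P[:,2]).round(4))
x=M[:,2]; up=np.array([0,0,-1.]); ax=np.cross(x,up); a=np.arccos(x@up); print('untilt',np.degrees(ax/np.linalg.norm(ax)*a).round(2))
M2=R.from_rotvec(ax/np.linalg.norm(ax)*a).as_matrix()@M; print('x az after',yaw(M2[:,0]))
cv2.imwrite('pics/c5.png',s['p'][220:300,320:440])
E
```

```text
11.78 [-1.235  0.937  0.982  1.736 -0.065  1.385 -0.582] [0.4843 0.0845 0.1464] 0.0857 
M [[0.218, 0.938, -0.27], [0.605, -0.347, -0.716], [-0.766, -0.007, -0.643]]
w5 2294 (array([467.1,  40.9]), array([23.8, 35.9]), 70.1) 0.1351
top5 164 (array([464.9,  38. ]), array([26., 36.]), 70.3) 0.1381
untilt [ 46.75 -17.62   0.  ]
x az after 69.8908371768387
```

Emit:
servo_tool([
  [5.6,-2.1,0,0,0,12,0],
  [11.7,-4.4,0,0,0,24,0],
  [17.5,-6.6,0,0,0,36,0],
  [23.4,-8.8,0,-2,-4,48,0],
  [29.2,-11,0,-4,-8,60,0],
])

```text
clock: 12.3
tcp_pos: [0.4803, 0.0749, 0.2058]
orientation: [2.404, 1.68, -0.393]
contact_force: [0.4, -0.0, 0.7]
grip_width: 0.0853
gripper_force: 0.0
```

Emit:
servo_tool([
  [5.6,-2.1,0,-4,-10,0,0],
  [11.2,-4.2,0,-8,-20,0,0],
  [17.5,-6.6,0,-12,-30,0,0],
  [17.5,-6.6,0,-15,-39,0,0],
  [17.5,-6.6,0,-15,-39,0,0],
])

```text
clock: 12.72
tcp_pos: [0.4631, 0.0324, 0.2053]
orientation: [-2.579, -1.788, -0.0]
contact_force: [-0.1, 0.1, 0.0]
grip_width: 0.0857
gripper_force: 0.0
```

```bash
python3 - <<'E'
from m import *
o,M=st(); snap('wrist','w6'); snap('top','top6'); s=load('w6');C=cloud(s)
m=region(s,C,(.465,.036),.06,.133,.15); P=C[m]; print(m.sum(),rect(P),np.median(P[:,2]).round(4))
x=M[:,2]; up=np.array([0,0,-1.]); ax=np.cross(x,up); a=np.arccos(x@up); print('untilt',np.degrees(ax/np.linalg.norm(ax)*a).round(2),'x az',yaw(M[:,0]))
E
```

```text
12.72 [-1.168  0.2    1.117  2.084 -0.22   0.982 -0.294] [0.4631 0.0324 0.2053] 0.0857 
M [[0.351, 0.937, -0.002], [0.937, -0.351, 0.002], [0.002, -0.002, -1.0]]
2435 (array([466.4,  38.1]), array([25.5, 36. ]), 70.8) 0.1404
untilt [-0.14 -0.1  -0.  ] x az 69.47750537780975
```

Emit:
servo_tool([
  [0,0,1,2,4,-12,0],
  [0,0,1,3,5,-28,0],
  [0,0,1,3,5,-46,0],
  [0,0,1,3,5,-64,0],
  [0,0,1,3,5,-80,0],
])

```text
clock: 13.23
tcp_pos: [0.4681, 0.0425, 0.1232]
orientation: [2.555, 1.825, -0.007]
contact_force: [-0.4, 0.2, -0.3]
grip_width: 0.0853
gripper_force: 0.0
```

Emit:
servo_tool([
  [0,0,0,0,0,-15,0],
  [0,0,0,0,0,-30,0],
  [0,0,0,0,0,-45,0],
  [0,0,0,0,0,-55,0],
  [0,0,0,0,0,-58,0],
])

```text
clock: 13.65
tcp_pos: [0.4672, 0.0418, 0.065]
orientation: [2.557, 1.824, -0.008]
contact_force: [-0.0, 0.8, -1.0]
grip_width: 0.0856
gripper_force: 0.0
```

Emit:
servo_tool([
  [0,0,0,0,0,0,0.3],
  [0,0,0,0,0,0,0.45],
  [0,0,0,0,0,0,0.55],
  [0,0,0,0,0,0,1],
  [0,0,0,0,0,0,1],
], force=100)

```text
clock: 14.07
tcp_pos: [0.4687, 0.0413, 0.068]
orientation: [2.559, 1.821, 0.001]
contact_force: [-0.8, -0.2, 4.4]
grip_width: 0.035
gripper_force: 98.9
```

Emit:
servo_tool([
  [0,0,0,0,0,0,1],
  [0,0,0,0,0,0,1],
  [0,0,0,0,0,0,1],
  [0,0,0,0,0,0,1],
])

```text
clock: 14.4
tcp_pos: [0.4686, 0.0413, 0.068]
orientation: [2.559, 1.821, 0.001]
contact_force: [-0.9, 0.8, 6.2]
grip_width: 0.0349
gripper_force: 98.9
```

Emit:
servo_tool([
  [0,0,0,0,0,12,1],
  [0,0,0,0,0,30,1],
  [0,0,0,0,0,55,1],
  [0,0,0,0,0,80,1],
  [0,0,0,0,0,100,1],
])

```text
clock: 14.82
tcp_pos: [0.4683, 0.0407, 0.1688]
orientation: [2.56, 1.82, 0.0]
contact_force: [0.3, 0.3, -0.2]
grip_width: 0.0351
gripper_force: 99.5
```

Emit:
servo_tool([
  [0,0,7,2,20,6,1],
  [0,0,14,6,40,12,1],
  [0,0,21,12,60,12,1],
  [0,0,28,18,80,12,1],
  [0,0,35,25,100,12,1],
])

```text
clock: 15.23
tcp_pos: [0.493, 0.1422, 0.1796]
orientation: [1.885, 2.513, 0.001]
contact_force: [0.3, -0.1, -0.6]
grip_width: 0.035
gripper_force: 99.4
```

Emit:
servo_tool([
  [0,0,7,10,20,0,1],
  [0,0,14,20,40,0,1],
  [0,0,21,30,60,0,1],
  [0,0,28,38,75,0,1],
  [0,0,35,46,86,0,1],
])

```text
clock: 15.65
tcp_pos: [0.5391, 0.2291, 0.1793]
orientation: [1.04, 2.964, 0.0]
contact_force: [-0.7, 0.3, -0.3]
grip_width: 0.0355
gripper_force: 99.4
```

Emit:
servo_tool([
  [0,0,7,0,0,0,1],
  [0,0,14,0,0,0,1],
  [0,0,21,0,0,0,1],
  [0,0,28,0,0,0,1],
  [0,0,34,0,0,0,1],
])

```text
clock: 16.07
tcp_pos: [0.5389, 0.2269, 0.1794]
orientation: [0.131, 3.138, -0.0]
contact_force: [-0.2, -0.4, -1.3]
grip_width: 0.0349
gripper_force: 99.5
```

```bash
python3 - <<'E'
from m import *
o,M=st(); print('x az',yaw(M[:,0])); snap('wrist','w7')
s=load('w7'); C=cloud(s); i=info('wrist'); Tt=s['T']@np.linalg.inv(np.array(i['T_tool_cam'])); Q=(C-Tt[:3,3])@Tt[:3,:3]
m=(s['d']>0)&(abs(Q[...,0])<.03)&(abs(Q[...,1])<.02)&(Q[...,2]<.08)&(Q[...,2]>0)
for a in range(0,70,6):
    k=m&(Q[...,2]*1e3>a)&(Q[...,2]*1e3<a+6)
    if k.sum()>5: p=Q[k]; v,u=np.nonzero(k); print(a,k.sum(),'x',np.median(p[:,0]).round(4),'y',np.percentile(p[:,1],[2,98]).round(4),'u',u.min(),u.max(),'v',v.min(),v.max())
E
```

```text
16.07 [-0.899  0.382  0.507  1.83  -0.218  0.984  1.187] [0.5389 0.2269 0.1794] 0.0349 
M [[-0.997, 0.083, 0.001], [0.083, 0.997, -0.0], [-0.001, 0.0, -1.0]]
x az 175.21876934538105
0 148 x 0.0086 y [-0.0164  0.0169] u 274 353 v 271 281
18 28 x 0.0006 y [-0.003  0.003] u 307 320 v 268 270
24 76 x 0.0002 y [-0.0044  0.0044] u 305 322 v 264 270
30 71 x 0.0003 y [-0.0045  0.0045] u 305 322 v 259 267
36 141 x -0.002 y [-0.008   0.0075] u 299 328 v 255 266
42 113 x -0.0014 y [-0.0076  0.0075] u 299 328 v 251 266
48 59 x -0.0025 y [-0.0076  0.0076] u 300 327 v 251 257
54 19 x -0.0031 y [-0.0079  0.0075] u 300 327 v 252 253
```

View pics/w7.png

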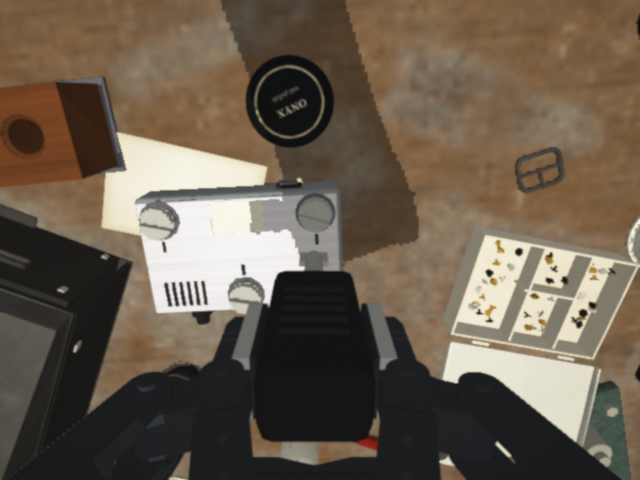

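```bash
cat > screws.py <<'E'
from m import *
NOM=dict(s1=(.5395,.2273),s2=(.5359,.1073),s3=(.6037,.1653))
def rectify(s,c,z=.051,half=.018,n=180):
    a=np.linspace(-half,half,n); X,Y=np.meshgrid(c[0]+a,c[1]+a,indexing='ij')
    P=np.stack([X,Y,np.full_like(X,z)],-1); c_=(P-s['T'][:3,3])@s['T'][:3,:3]
    u=(s['cx']-c_[...,0]/c_[...,2]*s['f']).astype(np.float32); v=(s['cy']+c_[...,1]/c_[...,2]*s['f']).astype(np.float32)
    g=cv2.cvtColor(s['p'],cv2.COLOR_BGR2GRAY)
    return cv2.remap(g,u,v,cv2.INTER_CUBIC),cv2.remap(s['d'],u,v,cv2.INTER_NEAREST),a
def head(s,C,nom):
    m=region(s,C,nom,.022,.0465,.056); P=C[m]; (c,rad)=cv2.minEnclosingCircle(P[:,:2].astype(np.float32)*1000)
    lo=np.percentile(P[:,:2],1,0);hi=np.percentile(P[:,:2],99,0)
    return np.array(c)/1e3,rad,(lo+hi)/2,np.median(P[:,2])
def slot(s,c):
    g,d,a=rectify(s,c); g=g.astype(float); X,Y=np.meshgrid(a,a,indexing='ij'); disk=np.hypot(X,Y)<.0105; best=[]
    for th in range(0,180,2):
        t=np.radians(th)
        for off in np.arange(-.003,.0031,.0005):
            w=-X*np.sin(t)+Y*np.cos(t)-off
            k=disk&(abs(w)<.002); q=disk&(abs(w)>.0035); best.append((g[k].mean()-g[q].mean(),th,round(off*1e3,1)))
    best.sort(); return best[0],best[1],best[2],best[-1]
E
python3 - <<'E'
from screws import *
rows=[]
for n in('w7','w1'):
    s=load(n);C=cloud(s)
    for k,nom in NOM.items():
        try:
            h=head(s,C,nom); print(n,k,'circle',h[0].round(4),round(h[1],1),'box',h[2].round(4),'z',h[3].round(4)); c=h[0]
        except Exception as e: print(n,k,e); c=nom
        print('   slot',[(round(float(x[0])),)+x[1:] for x in slot(s,c)])
        rows.append(rectify(s,c)[0])
cv2.imwrite('pics/c7.png',np.vstack([np.hstack(rows[:3]),np.hstack(rows[3:])]))
E
```

```text
w7 s1 circle [0.5444 0.2266] 12.0 box [0.5466 0.2267] z 0.0517
   slot [(-10, 68, np.float64(1.5)), (-10, 66, np.float64(1.5)), (-10, 70, np.float64(1.5)), (3, 156, np.float64(-0.5))]
w7 s2 circle [0.5377 0.1075] 13.5 box [0.5372 0.1082] z 0.0518
   slot [(-59, 74, np.float64(-1.5)), (-59, 72, np.float64(-1.5)), (-59, 76, np.float64(-1.5)), (21, 74, np.float64(3.0))]
w7 s3 circle [0.6052 0.1658] 13.0 box [0.6046 0.166 ] z 0.0517
   slot [(-76, 72, np.float64(-2.0)), (-76, 70, np.float64(-2.0)), (-75, 74, np.float64(-2.0)), (41, 76, np.float64(3.0))]
w1 s1 circle [0.5367 0.2289] 11.8 box [0.5353 0.2287] z 0.0515
   slot [(-7, 150, np.float64(3.0)), (-7, 152, np.float64(3.0)), (-7, 154, np.float64(3.0)), (29, 74, np.float64(-1.0))]
w1 s2 circle [0.5338 0.1083] 11.9 box [0.5311 0.1086] z 0.0516
   slot [(-3, 150, np.float64(2.0)), (-3, 150, np.float64(2.5)), (-3, 152, np.float64(2.0)), (35, 76, np.float64(0.0))]
w1 s3 circle [0.6078 0.1642] 11.7 box [0.611  0.1642] z 0.0515
   slot [(-53, 76, np.float64(1.0)), (-53, 74, np.float64(1.0)), (-53, 78, np.float64(1.0)), (13, 76, np.float64(-3.0))]
```

View pics/c7.png

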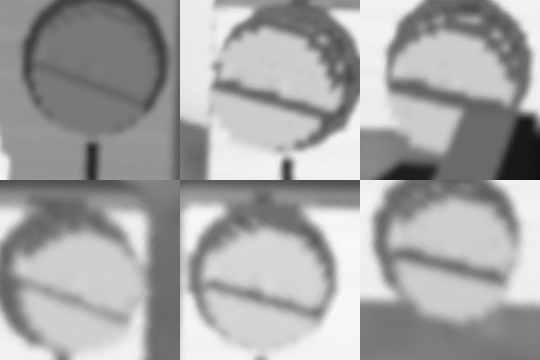

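Emit:
servo_tool([
  [0,0,-7,-1,1,-12,1],
  [0,0,-14,-2,2,-26,1],
  [0,0,-15,-2,2,-40,1],
  [0,0,-15,-2,2,-52,1],
  [0,0,-15,-2,2,-60,1],
])

```text
clock: 16.53
tcp_pos: [0.5364, 0.2288, 0.118]
orientation: [0.549, 3.093, -0.002]
contact_force: [-0.9, 0.2, -0.5]
grip_width: 0.0352
gripper_force: 99.4
```

Emit:
servo_tool([
  [0,0,0,0,0,-3,1],
  [0,0,0,0,0,-3,1],
])

```text
clock: 16.7
tcp_pos: [0.5367, 0.2287, 0.1156]
orientation: [0.549, 3.093, -0.002]
contact_force: [-0.4, 0.0, -1.5]
grip_width: 0.0352
gripper_force: 99.4
```

```bash
python3 - <<'E'
from screws import *
o,M=st(); print('x az',yaw(M[:,0])); tip=o['tcp_pos']+M@[-.0042,-.0002,.0578]; print('tip',tip.round(4))
snap('wrist','w8'); s=load('w8'); print(proj(s,tip),proj(s,[.541,.2276,.051]))
a=s['p'][150:300,220:420]; cv2.imwrite('pics/c8.png',cv2.resize(a,None,fx=4,fy=4,interpolation=cv2.INTER_CUBIC))
E
```

```text
16.7 [-0.914  0.47   0.531  1.888 -0.305  0.865  0.989] [0.5367 0.2287 0.1156] 0.0352 
M [[-0.939, 0.344, -0.0], [0.344, 0.939, -0.001], [-0.0, -0.001, -1.0]]
x az 159.86933469863334
tip [0.5406 0.227  0.0578]
(np.float64(313.55897942733657), np.float64(253.0235237100756)) (np.float64(314.71346726809026), np.float64(249.18957681609385))
```

View pics/c8.png

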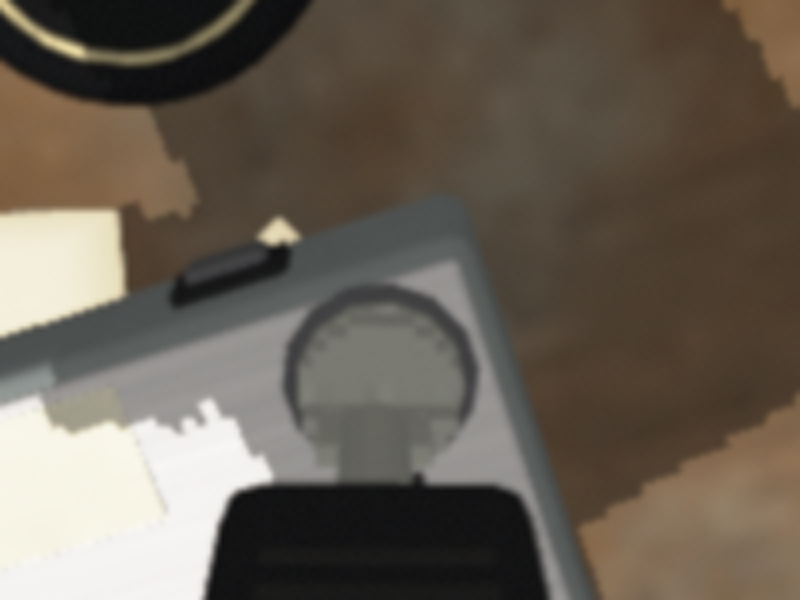

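Emit:
servo_tool([
  [0,0,0,0,1,-3,1],
  [0,0,0,0,1,-6,1],
  [0,0,0,0,1,-8,1],
  [0,0,0,0,1,-9,1],
  [0,0,0,0,1,-9,1],
])

```text
clock: 17.17
tcp_pos: [0.537, 0.23, 0.107]
orientation: [0.549, 3.093, -0.001]
contact_force: [-0.8, 0.2, -0.3]
grip_width: 0.0349
gripper_force: 99.4
```

Emit:
servo_tool([
  [0,0,0,0,0,-1,1],
  [0,0,0,0,0,-2,1],
  [0,0,0,0,0,-3,1],
  [0,0,0,0,0,-3,1],
])

```text
clock: 17.5
tcp_pos: [0.537, 0.23, 0.104]
orientation: [0.549, 3.093, -0.001]
contact_force: [0.6, -0.5, -0.7]
grip_width: 0.0347
gripper_force: 99.4
```

Emit:
servo_tool([
  [0,0,-7,0.2,0.5,0,1],
  [0,0,-14,0.5,0.9,0,1],
  [0,0,-21,0.8,1.3,0,1],
  [0,0,-28,1.1,1.7,0,1],
  [0,0,-35,1.5,2,0,1],
])

```text
clock: 17.92
tcp_pos: [0.5393, 0.2316, 0.1043]
orientation: [1.461, 2.779, -0.0]
contact_force: [2.1, -0.7, -2.9]
grip_width: 0.0351
gripper_force: 99.5
```

```bash
python3 - <<'E'
from m import *
o,M=st(); print('x az',yaw(M[:,0]),o['contact_force'].round(1),o['moment'].round(2))
E
```

```text
17.92 [-1.02   0.528  0.682  1.896 -0.428  0.866  0.481] [0.5393 0.2316 0.1043] 0.0351 
M [[-0.567, 0.824, 0.002], [0.824, 0.567, -0.001], [-0.002, 0.001, -1.0]]
x az 124.53140430273982 [ 2.1 -0.7 -2.9] [-0.31 -0.43  0.13]
```

Emit:
servo_tool([
  [0,0,-7,0.4,0.3,0,1],
  [0,0,-14,0.9,0.5,0,1],
  [0,0,-21,1.4,0.6,0,1],
  [0,0,-28,1.9,0.7,0,1],
  [0,0,-35,2.4,0.8,0,1],
])

```text
clock: 18.33
tcp_pos: [0.542, 0.2321, 0.1044]
orientation: [2.228, 2.21, 0.0]
contact_force: [1.9, -1.2, -3.7]
grip_width: 0.0348
gripper_force: 99.6
```

Emit:
servo_tool([
  [0,0,-3,0.2,0,0,1],
  [0,0,-6,0.4,0,0,1],
  [0,0,-9,0.6,0,0,1],
  [0,0,-9,0.6,0,0,1],
])

```text
clock: 18.67
tcp_pos: [0.5426, 0.232, 0.1043]
orientation: [2.391, 2.033, -0.0]
contact_force: [2.6, -2.1, -1.5]
grip_width: 0.0348
gripper_force: 99.9
```

```bash
python3 - <<'E'
from m import *
o,M=st(); print('x az',yaw(M[:,0]),o['contact_force'].round(1),o['moment'].round(2))
E
```

```text
18.67 [-1.142  0.607  0.881  1.895 -0.583  0.918 -0.139] [0.5426 0.232  0.1043] 0.0348 
M [[0.16, 0.987, 0.002], [0.987, -0.16, -0.002], [-0.002, 0.002, -1.0]]
x az 80.76882506893863 [ 2.6 -2.1 -1.5] [-0.64 -0.79  0.05]
```

Emit:
servo_tool([
  [0,0,-2,0.1,0,0,1],
  [0,0,-4,0.2,0,0,1],
  [0,0,-4,0.2,0,0,1],
])

```text
clock: 18.92
tcp_pos: [0.5428, 0.232, 0.1043]
orientation: [2.459, 1.951, 0.0]
contact_force: [3.7, -3.7, -2.9]
grip_width: 0.035
gripper_force: 99.8
```

```bash
python3 - <<'E'
from m import *
o,M=st(); print('x az',yaw(M[:,0]),o['contact_force'].round(1),o['moment'].round(2),o['tau'].round(2))
E
```

```text
18.92 [-1.152  0.616  0.898  1.895 -0.598  0.924 -0.194] [0.5428 0.232  0.1043] 0.035 
M [[0.227, 0.974, 0.002], [0.974, -0.227, -0.002], [-0.002, 0.002, -1.0]]
x az 76.8769970582269 [ 3.7 -3.7 -2.9] [-0.79 -1.01  0.09] [ -2.26 -48.31  12.77 -20.47  -0.93   1.42  -0.47]
```

Emit:
servo_tool([
  [0,0,-2,0.1,0,0,1],
  [0,0,-4,0.2,0,0,1],
  [0,0,-6,0.3,0,0,1],
  [0,0,-6,0.3,0,0,1],
])

```text
clock: 19.25
tcp_pos: [0.5432, 0.2318, 0.1044]
orientation: [2.557, 1.82, 0.0]
contact_force: [4.4, -2.9, -2.2]
grip_width: 0.035
gripper_force: 100.0
```

```bash
python3 - <<'E'
from m import *
o,M=st(); print('x az',yaw(M[:,0]),o['contact_force'].round(1),o['moment'].round(2),o['tau'].round(2))
E
```

```text
19.25 [-1.166  0.629  0.925  1.895 -0.62   0.933 -0.278] [0.5432 0.2318 0.1044] 0.035 
M [[0.327, 0.945, 0.002], [0.945, -0.327, -0.002], [-0.002, 0.003, -1.0]]
x az 70.89954939481198 [ 4.4 -2.9 -2.2] [-0.92 -1.22  0.15] [ -2.52 -48.52  13.11 -20.31  -1.11   1.64  -0.53]
```

Emit:
servo_tool([
  [0,0,5,-0.2,0,0,1],
  [0,0,9,-0.4,0,1,1],
  [0,0,9,-0.4,0,12,1],
  [0,0,9,-0.4,0,30,1],
  [0,0,9,-0.4,0,50,1],
])

```text
clock: 19.67
tcp_pos: [0.5406, 0.2331, 0.1547]
orientation: [-2.409, -2.015, 0.004]
contact_force: [-0.1, 0.4, -0.2]
grip_width: 0.0348
gripper_force: 100.1
```

Emit:
servo_tool([
  [0,0,6,-8,-20,12,1],
  [0,0,12,-16,-40,12,1],
  [0,0,18,-16,-40,12,1],
])

```text
clock: 19.92
tcp_pos: [0.5248, 0.1889, 0.1678]
orientation: [2.064, 2.369, -0.001]
contact_force: [-0.6, -0.7, -2.0]
grip_width: 0.0348
gripper_force: 100.2
```

```bash
python3 - <<'E'
from screws import *
o,M=st(); print('x az',yaw(M[:,0]),o['contact_force'].round(1),o['moment'].round(2)); snap('wrist','w9'); snap('top','top9')
s=load('w9');C=cloud(s); i=info('wrist'); Tt=s['T']@np.linalg.inv(np.array(i['T_tool_cam'])); Q=(C-Tt[:3,3])@Tt[:3,:3]
for a in range(0,66,6):
    k=(s['d']>0)&(abs(Q[...,0])<.03)&(abs(Q[...,1])<.02)&(Q[...,2]*1e3>a)&(Q[...,2]*1e3<a+6)
    if k.sum()>5: p=Q[k]; print(a,k.sum(),'x',np.median(p[:,0]).round(4),'y',np.percentile(p[:,1],[2,98]).round(4))
for k,nom in NOM.items():
    print(k,np.round(proj(s,list(nom)+[.051]),0))
    try: h=head(s,C,nom); c=h[0]; print('circle',h[0].round(4),round(h[1],1),h[3].round(4))
    except Exception as e: c=np.array(nom); print(e)
    for cc in (c,np.array(nom)): print('  slot',[(round(float(x[0])),)+x[1:] for x in slot(s,cc)])
g=rectify(s,NOM['s1'])[0]; g=cv2.resize(g,(44,22),interpolation=cv2.INTER_AREA).T if 0 else cv2.resize(g,(48,24),interpolation=cv2.INTER_AREA)
lo,hi=np.percentile(g,[2,98]); print('\n'.join(''.join(' .:-=+*#%@'[int(np.clip((x-lo)/(hi-lo+1)*10,0,9))] for x in row) for row in g))
E
```

```text
19.92 [-1.143  0.446  0.903  1.918 -0.419  0.979  0.091] [0.5248 0.1889 0.1678] 0.0348 
M [[-0.137, 0.991, -0.0], [0.991, 0.137, -0.001], [-0.0, -0.0, -1.0]]
x az 97.8701528936019 [-0.6 -0.7 -2. ] [-0.12  0.04  0.01]
0 149 x 0.0087 y [-0.0171  0.0161]
18 26 x 0.0006 y [-0.0033  0.0023]
24 73 x 0.0002 y [-0.005   0.0034]
30 79 x 0.0002 y [-0.0055  0.0037]
36 131 x -0.0016 y [-0.0087  0.0066]
42 124 x -0.0016 y [-0.0086  0.0066]
48 56 x -0.0026 y [-0.0084  0.0068]
54 9 x -0.0032 y [-0.0085  0.0068]
s1 [344. 167.]
circle [0.5413 0.2316] 11.7 0.0517
  slot [(-1, 62, np.float64(2.0)), (-1, 60, np.float64(2.0)), (-1, 60, np.float64(2.5)), (8, 176, np.float64(-0.5))]
  slot [(-6, 0, np.float64(-1.5)), (-6, 2, np.float64(-2.0)), (-6, 2, np.float64(-2.5)), (2, 2, np.float64(3.0))]
s2 [315. 319.]
attempt to get argmax of an empty sequence
  slot [(-1, 10, np.float64(-3.0)), (-1, 8, np.float64(-3.0)), (-1, 12, np.float64(-3.0)), (5, 8, np.float64(0.0))]
  slot [(-1, 10, np.float64(-3.0)), (-1, 8, np.float64(-3.0)), (-1, 12, np.float64(-3.0)), (5, 8, np.float64(0.0))]
s3 [416. 262.]
circle [0.60
[... 742 characters left out ...]
***++=-. .+%@%
@@@@@@*-=+*********++++***************++=-  .+%%
@@@@@%*-=+*********++=+++++************++-.  =##
@@@@@%+-=**********++++****************++=:  =%#
@@@@@@+-=+*********+++*****************++=: .+%#
@@@@@@*=+**********++++****************+=-. .*%#
@@@@@@%************+=++****************+-.  =%@%
@@@@@@@%+==+*******+=++**************++=:  -#@@#
@@@@@@@@#+++*******+=++**************+=: .=#@@%#
@@@@@@@@@#+--+*****+=+************++=:. .=#@@@@#
@@@@@@@@@@%#*++++**+=+***********+-:  :=*%@@@@@*
@@@@@@@@@@@@@%*==++=--=+++++++=-:...-+#%@@@@@@%*
@@@@@@@@@@@@@@@%#*+=-::.....:::::-+#%@@@@@@@@@%*
@@@@@@@@@@@@@@@@@@@@@%#**+**##%%@@@@@@@@@@@@@@@*
@@@@@@@@@@@@@@@@@@@@@@@#=:=#@@@@@@@@@@@@@@@@@@%*
```

```bash
cat >> screws.py <<'E'
from scipy.ndimage import gaussian_filter1d
def fine(s,c,th0,span=14,halfw=.0045,L=.009):
    g,d,a=rectify(s,c,half=.02,n=401); g=g.astype(np.float32); best=None
    w=np.arange(-halfw-.003,halfw+.003,.0001); l=np.arange(-L,L,.0002)
    for th in np.arange(th0-span,th0+span,.5):
        t=np.radians(th); X=l[:,None]*np.cos(t)-w*np.sin(t); Y=l[:,None]*np.sin(t)+w*np.cos(t)
        im=cv2.remap(g,((Y+.02)/.0001).astype(np.float32),((X+.02)/.0001).astype(np.float32),cv2.INTER_LINEAR)
        p=im.mean(0); q=gaussian_filter1d(p,4)-gaussian_filter1d(p,18); k=np.argmin(q)
        if best is None or q[k]<best[0]: best=(q[k],th,w[k]*1e3)
    return np.round(best,2)
def bladeyaw(s):
    i=info('wrist'); Tt=s['T']@np.linalg.inv(np.array(i['T_tool_cam'])); Q=(cloud(s)-Tt[:3,3])@Tt[:3,:3]
    k=(s['d']>0)&(abs(Q[...,0])<.012)&(abs(Q[...,1])<.0105)&(Q[...,2]>.038)&(Q[...,2]<.0475); p=Q[k]
    k=(s['d']>0)&(abs(Q[...,0]-.0088)<.004)&(abs(Q[...,1])<.014)&(Q[...,2]>-.02)&(Q[...,2]<.004); h=Q[k]
    return [np.degrees(np.arctan(np.polyfit(q[:,1],q[:,0],1)[0])).round(2) for q in (p,h)]
E
python3 - <<'E'
from screws import *
for n,l in(('w7',(('s1',70),('s2',73),('s3',73))),('w1',(('s1',70),('s2',75),('s3',75))),('w9',(('s1',-1),('s3',75)))):
    s=load(n); print(n,[(k,fine(s,NOM[k],t).tolist()) for k,t in l], 'blade yaw',bladeyaw(s) if n!='w1' else '')
E
```

```text
w7 [('s1', [-7.95, 69.0, -3.7]), ('s2', [-41.47, 74.0, -3.3]), ('s3', [-32.14, 76.5, -2.9])] blade yaw [np.float64(-0.46), np.float64(-0.61)]
w1 [('s1', [-19.1, 69.0, -3.9]), ('s2', [-30.48, 74.5, -3.7]), ('s3', [-32.96, 75.5, -3.4])] blade yaw 
w9 [('s1', [-6.29, -2.0, -2.2]), ('s3', [-47.75, 75.5, -3.4])] blade yaw [np.float64(0.47), np.float64(-0.64)]
```

Emit:
servo_tool([
  [0,0,7,1,-10,0,1],
  [0,0,14,2,-20,0,1],
  [0,0,21,3,-32,0,1],
  [0,0,28,4,-44,0,1],
  [0,0,35,5,-56,0,1],
])

```text
clock: 20.43
tcp_pos: [0.5307, 0.1376, 0.1664]
orientation: [1.251, 2.881, -0.0]
contact_force: [-0.1, -0.5, -0.8]
grip_width: 0.0347
gripper_force: 100.3
```

Emit:
servo_tool([
  [0,0,7,1,-8,0,1],
  [0,0,14,2,-16,0,1],
  [0,0,21,4,-23,0,1],
  [0,0,28,4,-23,-10,1],
  [0,0,31.4,4,-23,-20,1],
])

```text
clock: 20.85
tcp_pos: [0.5355, 0.1145, 0.1467]
orientation: [0.427, 3.111, 0.002]
contact_force: [-0.3, -0.2, -0.8]
grip_width: 0.0346
gripper_force: 100.3
```

Emit:
servo_tool([
  [0,0,0,0,0,-12,1],
  [0,0,0,0,0,-24,1],
  [0,0,0,0,0,-30,1],
  [0,0,0,0,0,-32,1],
  [0,0,0,0,0,-32,1],
])

```text
clock: 21.27
tcp_pos: [0.5343, 0.1139, 0.1135]
orientation: [-0.432, -3.112, 0.002]
contact_force: [0.3, 0.3, -0.6]
grip_width: 0.035
gripper_force: 100.3
```

```bash
python3 - <<'E'
from screws import *
o,M=st(); print('x az',yaw(M[:,0])); tip=o['tcp_pos']+M@[-.0042,-.0009,.0578]; print('tip',tip.round(4))
snap('wrist','w10'); s=load('w10'); print('blade',bladeyaw(s),[ (fine(s,NOM['s2'],74,L=.0125)).tolist()])
E
```

```text
21.27 [-0.782  0.423  0.582  1.979 -0.31   0.828  1.267] [0.5343 0.1139 0.1135] 0.035 
M [[-0.962, 0.272, -0.0], [0.272, 0.962, -0.001], [0.0, -0.001, -1.0]]
x az 164.2035923951213
tip [0.5381 0.1118 0.0557]
blade [np.float64(-0.27), np.float64(-0.39)] [[-6.26, 76.5, -3.2]]
```

Emit:
servo_tool([
  [0,0,0,-0.5,-4,0,1],
  [0,0,0,-0.6,-4.2,0,1],
  [0,0,0,-0.6,-4.2,-3,1],
  [0,0,0,-0.6,-4.2,-6,1],
  [0,0,0,-0.6,-4.2,-7,1],
])

```text
clock: 21.73
tcp_pos: [0.5339, 0.1097, 0.1068]
orientation: [0.43, 3.111, -0.0]
contact_force: [-0.5, -0.3, -1.9]
grip_width: 0.0351
gripper_force: 100.3
```

Emit:
servo_tool([
  [0,0,0,0,0,-1,1],
  [0,0,0,0,0,-2,1],
  [0,0,0,0,0,-2,1],
])

```text
clock: 21.98
tcp_pos: [0.5339, 0.1096, 0.105]
orientation: [0.43, 3.111, -0.001]
contact_force: [0.7, 0.7, -0.9]
grip_width: 0.0349
gripper_force: 100.3
```

Emit:
servo_tool([
  [0,0,-7,0.3,0.5,-1,1],
  [0,0,-14,0.6,0.9,-1,1],
  [0,0,-21,1,1.2,-1,1],
  [0,0,-28,1.4,1.5,-1,1],
  [0,0,-35,1.9,1.8,-1,1],
])

```text
clock: 22.4
tcp_pos: [0.536, 0.1116, 0.1042]
orientation: [1.353, 2.834, -0.0]
contact_force: [0.6, 0.3, -2.9]
grip_width: 0.0353
gripper_force: 100.3
```

Emit:
servo_tool([
  [0,0,-7,0.5,0.2,0,1],
  [0,0,-14,1,0.3,0,1],
  [0,0,-21,1.5,0.4,0,1],
  [0,0,-28,2,0.4,0,1],
  [0,0,-35,2.5,0.4,0,1],
])

```text
clock: 22.82
tcp_pos: [0.5388, 0.112, 0.1043]
orientation: [2.142, 2.296, -0.0]
contact_force: [0.6, -0.4, -2.4]
grip_width: 0.0351
gripper_force: 100.2
```

Emit:
servo_tool([
  [0,0,-6,0.4,-0.1,0,1],
  [0,0,-12,0.8,-0.2,0,1],
  [0,0,-17,1.2,-0.4,0,1],
  [0,0,-22,1.6,-0.6,0,1],
  [0,0,-22,1.6,-0.6,0,1],
])

```text
clock: 23.23
tcp_pos: [0.5405, 0.1114, 0.1042]
orientation: [2.538, 1.849, -0.001]
contact_force: [0.8, 1.0, -0.7]
grip_width: 0.0349
gripper_force: 100.3
```

```bash
python3 - <<'E'
from m import *
o,M=st(); print('x az',yaw(M[:,0]),o['contact_force'].round(1),o['moment'].round(2))
E
```

```text
23.23 [-1.041  0.596  0.993  1.988 -0.638  0.907 -0.02 ] [0.5405 0.1114 0.1042] 0.0349 
M [[0.306, 0.952, 0.0], [0.952, -0.306, -0.002], [-0.001, 0.001, -1.0]]
x az 72.15467838994114 [ 0.8  1.  -0.7] [ 0.11 -0.21  0.16]
```

Emit:
servo_tool([
  [0,0,-3,0.2,-0.1,0,1],
  [0,0,-5,0.4,-0.2,0,1],
  [0,0,-5,0.4,-0.2,0,1],
])

```text
clock: 23.48
tcp_pos: [0.5408, 0.1112, 0.1042]
orientation: [2.613, 1.743, -0.001]
contact_force: [0.5, 0.4, -1.8]
grip_width: 0.0348
gripper_force: 100.3
```

```bash
python3 - <<'E'
from m import *
o,M=st(); print('x az',yaw(M[:,0]),o['contact_force'].round(1),o['moment'].round(2))
E
```

```text
23.48 [-1.051  0.608  1.014  1.988 -0.656  0.916 -0.085] [0.5408 0.1112 0.1042] 0.0348 
M [[0.384, 0.923, 0.0], [0.923, -0.384, -0.001], [-0.001, 0.001, -1.0]]
x az 67.41310472889549 [ 0.5  0.4 -1.8] [-0.06 -0.31  0.28]
```

Emit:
servo_tool([
  [0,0,6,-0.3,0,0,1],
  [0,0,12,-0.8,0.2,1,1],
  [0,0,12,-0.8,0.2,12,1],
  [0,0,12,-0.8,0.2,30,1],
  [0,0,12,-0.8,0.2,55,1],
])

```text
clock: 23.9
tcp_pos: [0.5384, 0.1109, 0.1593]
orientation: [-2.421, -2.001, 0.005]
contact_force: [0.2, 0.1, -0.8]
grip_width: 0.0349
gripper_force: 100.3
```

Emit:
servo_tool([
  [0,0,7,0,-15,5,1],
  [0,0,14,0,-30,8,1],
  [0,0,14,0,-30,8,1],
  [0,0,14,0,-30,8,1],
])

```text
clock: 24.23
tcp_pos: [0.5398, 0.0807, 0.168]
orientation: [2.163, 2.278, 0.001]
contact_force: [-0.2, 0.3, -0.4]
grip_width: 0.0349
gripper_force: 100.3
```

```bash
python3 - <<'E'
from screws import *
o,M=st(); print('x az',yaw(M[:,0])); snap('wrist','w11')
s=load('w11');C=cloud(s); i=info('wrist'); Tt=s['T']@np.linalg.inv(np.array(i['T_tool_cam'])); Q=(C-Tt[:3,3])@Tt[:3,:3]
for a in range(0,66,6):
    k=(s['d']>0)&(abs(Q[...,0])<.03)&(abs(Q[...,1])<.02)&(Q[...,2]*1e3>a)&(Q[...,2]*1e3<a+6)
    if k.sum()>5: p=Q[k]; print(a,k.sum(),'x',np.median(p[:,0]).round(4),'y',np.percentile(p[:,1],[2,98]).round(4))
print(bladeyaw(s))
for k,t in(('s1',-1),('s2',-1),('s3',76)): print(k,np.round(proj(s,list(NOM[k])+[.051])),fine(s,NOM[k],t).tolist())
g=cv2.resize(rectify(s,NOM['s2'])[0],(48,24),interpolation=cv2.INTER_AREA)
lo,hi=np.percentile(g,[2,98]); print('\n'.join(''.join(' .:-=+*#%@'[int(np.clip((x-lo)/(hi-lo+1)*10,0,9))] for x in row) for row in g))
E
```

```text
24.23 [-1.014  0.455  0.992  1.948 -0.459  0.982  0.247] [0.5398 0.0807 0.168 ] 0.0349 
M [[-0.052, 0.999, 0.001], [0.999, 0.052, 0.001], [0.001, 0.001, -1.0]]
x az 92.96215792213393
0 147 x 0.0087 y [-0.0176  0.0157]
18 26 x 0.0007 y [-0.0036  0.0019]
24 76 x 0.0002 y [-0.005   0.0033]
30 80 x 0.0001 y [-0.0056  0.0037]
36 127 x -0.0021 y [-0.0088  0.0065]
42 119 x -0.0015 y [-0.0084  0.0066]
48 59 x -0.0026 y [-0.0085  0.0068]
54 10 x -0.0032 y [-0.008   0.0067]
[np.float64(1.04), np.float64(-0.59)]
s1 [327. -16.] [-9.65, -15.0, -5.6]
s2 [311. 180.] [-6.93, -2.0, -2.0]
s3 [419.  98.] [-45.38, 75.5, -3.7]
@@@@@@@@@@@@@@@@@@@@@@@@@@@@@@@@@@@@@@@@@@@@@@@@
@@@@@@@@@@@@@@@@@@@@@@@@@@@@@@@@@@@@@@@@@@@@@@@@
@@@@@@%#+==-------+*****+++++++++*#%########***#
@@@@@*-::..........              ...............
@@@@#=--=-===---:.                  .::------:::
@@@@#---=====-:. ..:..:::::::::.      :-========
@@@%+:-===-:...::::::::::::::::::::.    .:-=====
@@@#-:-===:...:::::::::::::::::::::::.    .-====
@@@%=:-=-:.:::::::::::::::::::::::::::..   .-===
@@@%=:---..:::::::::::::::::::::::::::::.   .-==
@@@%+::::::::::::::::::::::::::::::::::::.   :==
@@@@+-:::::::::::::::.:::::::::::::::::::.    -=
@@@%=::::::::::::::::.:::::::::::::::::::..   -=
@@@*::::::::::::::::::::::::::::::::::::::.  .-=
@@@*-:::::::::::::::::::::::::::::::::::::.  .-=
@@@#-:--::::::::::::::::::::::::::::::::..   .-=
@@@#-:--:.::::::::::::::::::::::::::::::.   .-==
@@@#=:-=-::::::::::::::::::::::::::::::.   .-===
@@%+::-==-:..::::::::::::::::::::::::.    .-====
@@%=::====-::.::::::::::::::::::::..     :-=====
@@%+:-=======-:...:...:::::::::...    .:-=======
@@@+::-========-:.       .         .:-==========
@@@*-:-==========---:::..   ...::---============
@@@*--==================-----===================
```

Emit:
servo_tool([
  [0,0,7,4,8,0,1],
  [0,0,14,10,16,0,1],
  [0,0,21,18,26,0,1],
  [0,0,28,26,36,0,1],
  [0,0,35,34,48,0,1],
])

```text
clock: 24.7
tcp_pos: [0.5735, 0.1305, 0.1666]
orientation: [-1.365, -2.829, 0.002]
contact_force: [-0.7, 0.2, -0.6]
grip_width: 0.0344
gripper_force: 100.3
```

Emit:
servo_tool([
  [0,0,7,8,12,0,1],
  [0,0,14,16,24,0,1],
  [0,0,21,28,39,0,1],
  [0,0,28,28,39,-4,1],
  [0,0,35,28,39,-8,1],
])

```text
clock: 25.12
tcp_pos: [0.6017, 0.1709, 0.1582]
orientation: [-0.447, -3.11, 0.001]
contact_force: [-0.1, -1.1, -1.2]
grip_width: 0.035
gripper_force: 100.3
```

Emit:
servo_tool([
  [0,0,2.8,0,0,-12,1],
  [0,0,2.8,0,0,-24,1],
  [0,0,2.8,0,0,-36,1],
  [0,0,2.8,0,0,-44,1],
  [0,0,2.8,0,0,-44,1],
])

```text
clock: 25.53
tcp_pos: [0.5999, 0.1682, 0.1125]
orientation: [-0.383, -3.115, 0.004]
contact_force: [0.1, -0.1, -0.2]
grip_width: 0.0348
gripper_force: 100.3
```

```bash
python3 - <<'E'
from screws import *
o,M=st(); print('x az',yaw(M[:,0])); tip=o['tcp_pos']+M@[-.0042,-.0009,.0578]; print('tip',tip.round(4))
snap('wrist','w12'); s=load('w12'); print(bladeyaw(s),fine(s,NOM['s3'],76,L=.0125).tolist())
E
```

```text
25.53 [-0.785  0.547  0.569  1.793 -0.361  0.91   1.269] [0.5999 0.1682 0.1125] 0.0348 
M [[-0.97, 0.242, -0.003], [0.242, 0.97, -0.002], [0.003, -0.003, -1.0]]
x az 165.99098468687484
tip [0.6036 0.1662 0.0547]
[np.float64(-0.64), np.float64(-0.31)] [-4.26, 76.0, -3.6]
```

Emit:
servo_tool([
  [0,0,0,1.5,-0.6,0,1],
  [0,0,0,1.5,-0.6,0,1],
  [0,0,0,1.5,-0.6,-3,1],
  [0,0,0,1.5,-0.6,-5,1],
  [0,0,0,1.5,-0.6,-5,1],
])

```text
clock: 26.0
tcp_pos: [0.603, 0.1677, 0.11]
orientation: [0.381, 3.118, -0.0]
contact_force: [0.1, -0.5, -1.8]
grip_width: 0.0347
gripper_force: 100.3
```

Emit:
servo_tool([
  [0,0,0,0,0,-1,1],
  [0,0,0,0,0,-2,1],
  [0,0,0,0,0,-2,1],
])

```text
clock: 26.25
tcp_pos: [0.6031, 0.1676, 0.108]
orientation: [0.381, 3.118, -0.0]
contact_force: [0.0, 0.3, -0.4]
grip_width: 0.0345
gripper_force: 100.3
```

Emit:
servo_tool([
  [0,0,0,0,0,3,1],
  [0,0,0,-1.6,0,3,1],
  [0,0,0,-1.6,0,0,1],
  [0,0,0,-1.6,0,-2,1],
  [0,0,0,-1.6,0,-2,1],
])

```text
clock: 26.67
tcp_pos: [0.6011, 0.1676, 0.1056]
orientation: [0.381, 3.118, -0.001]
contact_force: [0.8, -1.0, -2.0]
grip_width: 0.035
gripper_force: 100.3
```

Emit:
servo_tool([
  [0,0,0,0,0,-1,1],
  [0,0,0,0,0,-2,1],
  [0,0,0,0,0,-2,1],
])

```text
clock: 26.92
tcp_pos: [0.6015, 0.1676, 0.1039]
orientation: [0.381, 3.118, -0.001]
contact_force: [-0.1, -0.0, -0.9]
grip_width: 0.0346
gripper_force: 100.3
```

In the slot (tip at 46 mm, no force). Turn clockwise ~99°.

Emit:
servo_tool([
  [0,0,-7,0.3,0.5,0,1],
  [0,0,-14,0.6,0.9,0,1],
  [0,0,-21,1,1.2,0,1],
  [0,0,-28,1.4,1.5,0,1],
  [0,0,-35,1.9,1.8,0,1],
])

```text
clock: 27.33
tcp_pos: [0.6035, 0.1695, 0.1043]
orientation: [1.309, 2.855, -0.0]
contact_force: [0.2, 0.5, -0.4]
grip_width: 0.0351
gripper_force: 100.1
```

Emit:
servo_tool([
  [0,0,-7,0.5,0.2,0,1],
  [0,0,-14,1,0.3,0,1],
  [0,0,-21,1.5,0.4,0,1],
  [0,0,-28,2,0.4,0,1],
  [0,0,-35,2.5,0.4,0,1],
])

```text
clock: 27.75
tcp_pos: [0.6064, 0.1701, 0.1043]
orientation: [2.106, 2.329, -0.0]
contact_force: [1.4, -0.7, -2.0]
grip_width: 0.0352
gripper_force: 100.1
```

Emit:
servo_tool([
  [0,0,-6,0.4,-0.1,0,1],
  [0,0,-12,0.8,-0.2,0,1],
  [0,0,-18,1.2,-0.4,0,1],
  [0,0,-24,1.6,-0.6,0,1],
  [0,0,-29,2,-0.8,0,1],
])

```text
clock: 28.17
tcp_pos: [0.6086, 0.1692, 0.1043]
orientation: [2.621, 1.73, -0.0]
contact_force: [0.5, -0.9, -2.8]
grip_width: 0.0349
gripper_force: 100.1
```

Emit:
servo_tool([
  [0,0,0,0,0,0,1],
  [0,0,0,0,0,0,1],
])

```text
clock: 28.33
tcp_pos: [0.6083, 0.1693, 0.1042]
orientation: [2.615, 1.739, -0.001]
contact_force: [1.9, -0.4, -0.7]
grip_width: 0.035
gripper_force: 100.3
```

```bash
python3 - <<'E'
from m import *
o,M=st(); print('x az',yaw(M[:,0]),o['contact_force'].round(1),o['moment'].round(2))
E
```

```text
28.33 [-1.031  0.738  0.997  1.797 -0.722  1.022 -0.144] [0.6083 0.1693 0.1042] 0.035 
M [[0.386, 0.922, 0.0], [0.922, -0.386, -0.001], [-0.001, 0.001, -1.0]]
x az 67.26873932727638 [ 1.9 -0.4 -0.7] [ 0.   -0.22  0.25]
```

Emit:
servo_tool([
  [0,0,6,-0.3,0,0,1],
  [0,0,12,-0.8,0.2,1,1],
  [0,0,12,-0.8,0.2,12,1],
  [0,0,12,-0.8,0.2,30,1],
  [0,0,12,-0.8,0.2,55,1],
])

```text
clock: 28.75
tcp_pos: [0.6059, 0.169, 0.159]
orientation: [-2.424, -1.997, 0.005]
contact_force: [-0.2, 1.0, -0.5]
grip_width: 0.0351
gripper_force: 100.2
```

Emit:
servo_tool([
  [0,0,6,0,-15,8,1],
  [0,0,6,-10,-30,12,1],
  [0,0,6,-10,-30,12,1],
  [0,0,6,-10,-30,12,1],
])

```text
clock: 29.08
tcp_pos: [0.5971, 0.1382, 0.1723]
orientation: [2.319, 2.119, 0.001]
contact_force: [0.2, 0.5, -1.7]
grip_width: 0.0351
gripper_force: 100.3
```

```bash
python3 - <<'E'
from screws import *
o,M=st(); print('x az',yaw(M[:,0])); snap('wrist','w13')
s=load('w13');C=cloud(s); i=info('wrist'); Tt=s['T']@np.linalg.inv(np.array(i['T_tool_cam'])); Q=(C-Tt[:3,3])@Tt[:3,:3]
for a in range(0,66,6):
    k=(s['d']>0)&(abs(Q[...,0])<.03)&(abs(Q[...,1])<.02)&(Q[...,2]*1e3>a)&(Q[...,2]*1e3<a+6)
    if k.sum()>5: p=Q[k]; print(a,k.sum(),'x',np.median(p[:,0]).round(4),'y',np.percentile(p[:,1],[2,98]).round(4))
for k,t in(('s1',-1),('s2',-1),('s3',-1)): print(k,np.round(proj(s,list(NOM[k])+[.051])),fine(s,NOM[k],t).tolist())
g=cv2.resize(rectify(s,NOM['s3'])[0],(48,24),interpolation=cv2.INTER_AREA)
lo,hi=np.percentile(g,[2,98]); print('\n'.join(''.join(' .:-=+*#%@'[int(np.clip((x-lo)/(hi-lo+1)*10,0,9))] for x in row) for row in g))
E
```

```text
29.08 [-1.022  0.597  1.007  1.788 -0.569  1.079  0.099] [0.5971 0.1382 0.1723] 0.0351 
M [[0.09, 0.996, 0.001], [0.996, -0.09, 0.0], [0.0, 0.001, -1.0]]
x az 84.85741201543057
0 151 x 0.0086 y [-0.0173  0.0154]
18 24 x 0.0005 y [-0.0039  0.0016]
24 79 x 0.0002 y [-0.0053  0.0032]
30 77 x 0.0001 y [-0.0056  0.0036]
36 136 x -0.0023 y [-0.0089  0.0065]
42 112 x -0.001 y [-0.0085  0.0066]
48 62 x -0.0026 y [-0.0086  0.0067]
54 10 x -0.0032 y [-0.0082  0.0048]
s1 [216.  94.] [-19.86, -15.0, 0.3]
s2 [237. 262.] [-48.36, -1.0, -1.5]
s3 [321. 178.] [-7.91, -2.0, -2.1]
@@@@@@@@@@@@@@@@@@@@@@@@@*   +@@@@@@@@@@@@@@@@@@
@@@@@@@@@@@@@@@@@@@@@@@@@+  .*@@@@@@@@@@@@@@@@@@
@@@@@@@@@@@@@@@@@@@@@@@@%#**#%@@@@@@@@@@@@@@@@@@
@@@@@@@@@@@@@@@@@%##*++=--::-=+*##%%@@@@@@@@@@@@
@@@@@@@@@@@@@@%%*=:........      ..-+#%@@@@@@@@@
@@@@@@@@@@@%%*=::-==--=+++++++=-:.   :=#%@@@@@@@
@@@@@@@@@%#=::-==++++==+****+++++==:.  .-+#%@@@@
@@@@@@@@@%+--=+++++++==++++++++++++==-.   -#@@@@
@@@@@@@@%+-=++++++++===+++++++++++++++-:   =#@@@
@@@@@@@%*==+++++++++===+++++++++++++++==-. .=%@@
@@@@@@%*++++++++++++==++++++++++++++++++=:   =%@
@@@@@@#==+++++++++++===+++++++++++++++++=-.  :#@
@@@@@@#==+++++++++++==++++++++++++++++++==:  :*%
@@@@@%#==+++++++++++==+*****++++++++++++==:  :*@
@@@@@@#=++++++++++++==+++**+++++++++++++==:  :*%
@@@@@@%*++++++++++++==++++++++++++++++++=:   =%@
@@@@@@@%+-=+++++++++==+++++++++++++++++=-.  -#@@
@@@@@@@%#+=+++++++++==+++++++++++++++==-.  -#@@@
@@@@@@@@%#=:-+++++++==+++++++++++++++-:.  -#@@@@
@@@@@@@@@@#+--==++++==++++++++++++=-:   .=#%@@@@
@@@@@@@@@@@%#*-:-==--=++++++++=--:.  .-+#%@@@@@@
+++++**********=:.    ..:::..      .=*#%%%%%%%%%
:::::::::--::::::::::..         ..:--===========
    ...-#@@@@@@@%@@@@@*:     ...................
```

Emit:
servo_tool([
  [0,0,-3,-18,-14,3,1],
  [0,0,-6,-42,-32,3,1],
  [0,0,-9,-68,-52,3,1],
  [0,0,-12,-94,-72,3,1],
  [0,0,-15,-116,-88,3,1],
])

```text
clock: 29.55
tcp_pos: [0.4794, 0.0505, 0.1738]
orientation: [-2.575, -1.799, 0.003]
contact_force: [-0.3, -0.5, 0.3]
grip_width: 0.0349
gripper_force: 100.1
```

Emit:
servo_tool([
  [0,0,0,-8,-6,0,1],
  [0,0,0,-13,-10,0,1],
  [0,0,0,-13,-10,0,1],
  [0,0,0,-13,-10,0,1],
])

```text
clock: 29.88
tcp_pos: [0.4694, 0.0424, 0.1745]
orientation: [2.57, 1.806, 0.0]
contact_force: [-0.1, 0.1, -1.4]
grip_width: 0.035
gripper_force: 100.1
```

```bash
python3 - <<'E'
from m import *
o,M=st(); print('x az',yaw(M[:,0])); tip=o['tcp_pos']+M@[-.0042,-.001,.0578]; print('tip',tip.round(4))
snap('wrist','w14'); s=load('w14'); C=cloud(s)
m=region(s,C,(.465,.036),.06,.05,.07); P=C[m]; print(m.sum(),rect(P),np.median(P[:,2]).round(4))
# hole: dark/deep points within block
k=(np.hypot(C[...,0]-.465,C[...,1]-.036)<.022)&(C[...,2]<.052)&(C[...,2]>-.01)&(s['d']>0); v,u=np.nonzero(k); 
print('hole px',k.sum(), (u.min(),u.max(),v.min(),v.max()) if k.any() else '', 'mouth proj',np.round(proj(s,[.4647,.0363,.06])), 'tip proj',np.round(proj(s,tip)))
g=cv2.cvtColor(s['p'],cv2.COLOR_BGR2GRAY)
u0,v0=map(int,proj(s,[.4647,.0363,.06])); c=cv2.resize(g[v0-36:v0+36,u0-48:u0+48],(96,36),interpolation=cv2.INTER_AREA); lo,hi=np.percentile(c,[2,98])
print('\n'.join(''.join(' .:-=+*#%@'[int(np.clip((x-lo)/(hi-lo+1)*10,0,9))] for x in row) for row in c))
E
```

```text
29.88 [-1.228  0.391  1.269  2.108 -0.459  0.962 -0.053] [0.4694 0.0424 0.1745] 0.035 
M [[0.339, 0.941, 0.001], [0.941, -0.339, -0.001], [-0.0, 0.001, -1.0]]
x az 70.18914813355278
tip [0.4671 0.0388 0.1167]
6561 (array([466.5,  35.6]), array([64.1, 64.8]), 0.8) 0.0609
hole px 721 (np.int64(299), np.int64(330), np.int64(212), np.int64(240)) mouth proj [312. 228.] tip proj [314. 253.]
                    ............................................            ..........::--------
              .............................................. ....            ..........::-------
        .........................................................         .   ..........:-------
   ...............................................................            ..........::------
...................................................................            ..........::-----
............................................................... ....        .  ...........:-----
.........:...........................................................          ...........::----
.................................
[... 2079 characters left out ...]
*********++++++++++++
%%@@@@@@@@%%%**++**********###*****************######******++************************+++++++++++
%%@@@@@@@@@%%#**+***********###*****###########%%%%%%%%#####*####*********************++++++++++
%%%@@@@@@@@@%%#**+***********###****#%%%%%%#%#%%%%%%%%%%##%%%%%%#**********************+++++++++
@@@@@@@@@@@%%%%#*++***********###***#%%%%%###%%%%%%%%%%####%%%%%#***********************++++++**
@@@%@@@@@@@@%%%##*++***********##***#%%%%%###%%%%%%%%%%%###%%%%%#**************************##%%%
@@@%%%%%@@@@%%%%##*+*******+****#*##%@@@@%%##%%%%%%%%%%%###%%@@@%**************#%@@@%#%%%%%%%%%%
@@%%%%%%@@@@@%%%%##*++****++++**###%@@@@@@%##%%%%%%%%%%%###@@@@@@#*******#%@@@@@@@@@@@@@%%%%%%%%
```

Emit:
servo_tool([
  [0,0,0,0,-2,-10,1],
  [0,0,0,0,-2,-22,1],
  [0,0,0,0,-2,-36,1],
  [0,0,0,0,-2,-50,1],
  [0,0,0,0,-2,-60,1],
])

```text
clock: 30.35
tcp_pos: [0.4691, 0.04, 0.1131]
orientation: [2.57, 1.805, -0.002]
contact_force: [0.0, 0.6, -1.0]
grip_width: 0.0351
gripper_force: 100.1
```

Emit:
servo_tool([
  [0,0,0,0,0,-8,1],
  [0,0,0,0,0,-18,1],
  [0,0,0,0,0,-28,1],
  [0,0,0,0,0,-36,1],
  [0,0,0,0,0,-40,1],
])

```text
clock: 30.77
tcp_pos: [0.4685, 0.0395, 0.0733]
orientation: [2.571, 1.804, -0.003]
contact_force: [-0.1, -0.4, -0.1]
grip_width: 0.0347
gripper_force: 100.1
```

Emit:
servo_tool([
  [0,0,0,0,0,-1,1],
  [0,0,0,0,0,-2,1],
  [0,0,0,0,0,-3,1],
  [0,0,0,0,0,-3,1],
])

```text
clock: 31.1
tcp_pos: [0.4685, 0.0393, 0.0714]
orientation: [2.572, 1.803, -0.0]
contact_force: [-0.7, 0.4, -0.9]
grip_width: 0.035
gripper_force: 100.1
```

Emit:
servo_tool([
  [0,0,0,0,0,-1,1],
  [0,0,0,0,0,-2,1],
  [0,0,0,0,0,-3,1],
  [0,0,0,0,0,-3,1],
])

```text
clock: 31.43
tcp_pos: [0.4682, 0.0393, 0.0681]
orientation: [2.572, 1.804, -0.001]
contact_force: [0.2, -0.3, -0.1]
grip_width: 0.035
gripper_force: 100.2
```

Emit:
servo_tool([
  [0,0,0,0,0,-0.5,1],
  [0,0,0,0,0,-0.5,1],
])

```text
clock: 31.6
tcp_pos: [0.4682, 0.0393, 0.068]
orientation: [-2.572, -1.803, 0.001]
contact_force: [-2.9, 0.8, 6.4]
grip_width: 0.0348
gripper_force: 101.2
```

Seated (6 N up). Release and withdraw upward.

Emit:
servo_tool([
  [0,0,0,0,0,0,0.4],
  [0,0,0,0,0,0,0.2],
  [0,0,0,0,0,0,0],
  [0,0,0,0,0,0,0],
  [0,0,0,0,0,0,0],
])

```text
clock: 32.02
tcp_pos: [0.4682, 0.0392, 0.0676]
orientation: [2.572, 1.803, -0.001]
contact_force: [-0.1, -0.5, -0.2]
grip_width: 0.0851
gripper_force: 0.0
```

Emit:
servo_tool([
  [0,0,0,0,0,8,0],
  [0,0,0,0,0,25,0],
  [0,0,0,0,0,50,0],
  [0,0,0,0,0,75,0],
  [0,0,0,0,0,100,0],
])

```text
clock: 32.43
tcp_pos: [0.4679, 0.0387, 0.1691]
orientation: [2.573, 1.802, -0.002]
contact_force: [0.4, 0.5, -0.5]
grip_width: 0.086
gripper_force: 0.0
```

Emit:
servo_tool([
  [0,0,0,0,20,25,0],
  [0,0,0,0,50,50,0],
  [0,0,0,0,80,70,0],
  [0,0,0,0,110,70,0],
  [0,0,0,0,110,70,0],
])

```text
clock: 32.85
tcp_pos: [0.4687, 0.1562, 0.2389]
orientation: [2.564, 1.815, 0.003]
contact_force: [-0.4, 0.4, -1.0]
grip_width: 0.0854
gripper_force: 0.0
```

```bash
python3 - <<'E'
from screws import *
o,M=st(); 
snap('wrist','wf'); snap('side','sidef'); snap('top','topf')
for n in('wf','topf'):
    s=load(n);C=cloud(s)
    try: m=region(s,C,(.466,.037),.05,.125,.15); P=C[m]; print(n,'handle',m.sum(),rect(P),np.median(P[:,2]).round(4))
    except Exception as e: print(n,e)
s=load('wf'); print({k:(np.round(proj(s,list(NOM[k])+[.051])).tolist(),fine(s,NOM[k],-1).tolist()) for k in NOM})
a=cv2.resize(s['p'],(400,300)); b=cv2.resize(load('sidef')['p'][170:320,230:430],(400,300),interpolation=cv2.INTER_CUBIC); c=cv2.resize(load('topf')['p'][190:310,230:410],(400,267),interpolation=cv2.INTER_CUBIC)
u,v=map(int,proj(s,NOM['s1']+(.051,))); h=[]
for k in NOM: h.append(cv2.cvtColor(rectify(s,NOM[k],n=133)[0],cv2.COLOR_GRAY2BGR))
d=np.zeros((267,400,3),np.uint8); q=np.hstack(h); d[:133,:q.shape[1]]=q
cv2.imwrite('pics/final.png',np.vstack([np.hstack([a,b]),np.hstack([c,d])]))
E
```

```text
32.85 [-1.524  0.371  1.371  1.987 -0.408  1.11  -0.316] [0.4687 0.1562 0.2389] 0.0854 
M [[0.332, 0.943, 0.002], [0.943, -0.332, 0.001], [0.002, 0.001, -1.0]]
wf handle 1738 (array([466.1,  36.5]), array([26.2, 35.9]), 70.1) 0.1401
topf handle 162 (array([464.5,  35.9]), array([26. , 35.3]), 69.3) 0.1382
{'s1': ([368.0, 85.0], [-4.46, -2.0, -2.6]), 's2': ([404.0, 221.0], [-38.96, -1.0, -1.7]), 's3': ([464.0, 132.0], [-32.84, -3.5, -1.9])}
```

View pics/final.png

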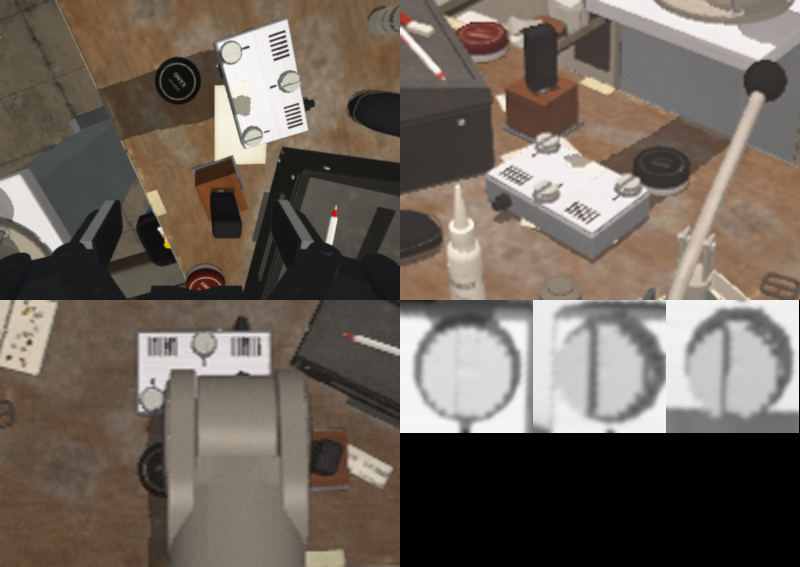

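The picture shows the driver upright in the holder (wrist panel (226,212), side panel (541,58)). All three slots lie along the unit's x axis in line with their marks, and the tin is where it was.

```bash
python3 -c "
from bench import r
print(r.hand_in())"
```

```text
the job is handed in; nothing more can be done
None
```

I stood the driver in its holder, regripped it from the top, turned all three screws clockwise until their slots lined up with the marks (within about 2°), stood the driver back upright in the holder and handed the job in at about 33 s; the grader returned no verdict.

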